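# Put the wooden building set back in its sliding-lid box

### The job

Slide the lid right out of the wooden box and lay it flat on the bench. Seat every wooden piece lying on the bench flat at the bottom of the pocket cut to its shape, then slide the lid back into its grooves until it is fully shut. Leave the truck and the cup where they are.

Things in the scene. Friction and masses are not known exactly. Their poses are not given: they have to be found in the camera images.
- box: Low plywood box fixed to the bench, 200 wide (x) x 256 long (y) x 59 mm high; origin at the centre of its underside. Long walls 12 mm thick, inside 176 mm wide; end wall at +y full height. A pocket board inside (top 18 mm above the bench, seated pieces stand 16 mm above it) has pockets over grey felt: at x = -40 mm screwdriver, brick; at x = +40 mm plank, square, nut.
- box_mouth (a point): Middle of the box's open end (its -y end), 40 mm above the bench, axes as the box's. The end wall here is only 39 mm high. The long walls have a groove inside, 7 mm deep, from 40 to 51 mm above the bench, under an 8 mm lip, which runs out at this end: the lid goes out towards the box's -y and in towards +y.
- lid_home (a point): Point in the box at which the lid's point lid_mid lies when the lid is fully shut against the far end wall: on the box's centre line, 5 mm from its centre towards the mouth, 40 mm above the bench; axes as the box's.
- lid: Loose sliding lid, plywood panel 186 wide (x) x 246 long (y) x 8 mm thick, 0.26 kg; origin at the centre of its underside, y towards the box's far end when in the grooves. Play there: 2 mm each side, 3 mm in height. Leading end (last 14 mm at +y) bevelled to 172 mm wide, 5 mm thick. Starts in the grooves, shut or open by up to 40 mm.
- lid_mid (a point): The centre of the lid's underside (the lid body's origin); axes as the lid's.
- lid_grip (a point): In the wooden grip bar that stands across the middle of the lid: bar 70 long (lid's x) x 22 thick (lid's y), rising 30 mm above the panel's top. This point is on the bar's middle, 17 mm above the panel's top (25 mm above the lid's underside, 13 mm below the bar's top). Axes as the lid's.
- screwdriver_c (a point): Chunky wooden toy screwdriver: handle 40 wide (x) x 65 long (y) x 26 mm high, shaft 20 wide, 20 high, 50 mm long going on from the handle's +y end, undersides level. Point at the centre of the handle, half-way up. Lower edges eased by 3 mm. Same plain wood as all the pieces, starts flat on the bench; may be missing (None).
- brick_c (a point): Wooden brick 40 (x) x 78 (y) x 26 mm (z); point at its centre. Lower edges eased by 3 mm. Same plain wood as all the pieces, starts flat on the bench; may be missing (None).
- plank_c (a point): Narrow wooden plank 32 (x) x 95 (y) x 26 mm (z); point at its centre. Lower edges eased by 3 mm. Same plain wood as all the pieces, starts flat on the bench; may be missing (None).
- square_c (a point): Square wooden block 48 x 48 x 26 mm (z); point at its centre. Lower edges eased by 3 mm. Same plain wood as all the pieces, starts flat on the bench; may be missing (None).
- nut_c (a point): Wooden toy nut, a hexagon 48 mm across the flats (flats face its +x and -x and every 60 degrees from there, corners on y) with a hexagon recess 22 mm across in its top, 26 mm high; point at its centre. Lower edges eased by 3 mm. Same plain wood as all the pieces, starts flat on the bench; may be missing (None).
- pocket_screwdriver (a point): Pocket 10 mm deep, 2 mm wider than the piece all round; point at the middle of its floor, 8 mm above the bench, axes as the box's. A seated piece's centre is 13 mm above this point. Handle part 44 (x) x 69 mm (y) about the point, shaft part 24 mm wide going on to 84.5 mm from the point towards the box's +y.
- pocket_brick (a point): Pocket 10 mm deep, 2 mm wider than the piece all round; point at the middle of its floor, 8 mm above the bench, axes as the box's. A seated piece's centre is 13 mm above this point. 44 (x) x 82 mm (y).
- pocket_plank (a point): Pocket 10 mm deep, 2 mm wider than the piece all round; point at the middle of its floor, 8 mm above the bench, axes as the box's. A seated piece's centre is 13 mm above this point. 36 (x) x 99 mm (y).
- pocket_square (a point): Pocket 10 mm deep, 2 mm wider than the piece all round; point at the middle of its floor, 8 mm above the bench, axes as the box's. A seated piece's centre is 13 mm above this point. 52 x 52 mm.
- pocket_nut (a point): Pocket 10 mm deep, 2 mm wider than the piece all round; point at the middle of its floor, 8 mm above the bench, axes as the box's. A seated piece's centre is 13 mm above this point. Hexagon 52 mm across the flats, flats facing the box's +x and -x, corners on y.
- truck: Red plastic toy dump truck, 230 x 110 x 118 mm, a bystander; origin under its centre.
- cup: Aluminium cup, 72 mm wide, 85 mm high, a bystander; origin under its centre.

How it is judged (in metres and radians):
On the way, in this order (a step that is already met when the one before it is completed fails the run):
1. the lid is out of the box and lies flat on the bench (height (world z) of lid_mid below 0.012 m and horizontal distance between lid_mid and box above 0.15 m and angle between lid's own z axis and vertical below 0.08 rad), for 0.2 s.
2. every piece that is there is seated flat in its own pocket (z of screwdriver_c in the frame of pocket_screwdriver between 0.0105 and 0.0155 m and horizontal distance between screwdriver_c and pocket_screwdriver below 0.005 m and angle between the z axis of screwdriver_c and the z axis of pocket_screwdriver, either way round below 0.06 rad and z of brick_c in the frame of pocket_brick between 0.0105 and 0.0155 m and horizontal distance between brick_c and pocket_brick below 0.005 m and angle between the z axis of brick_c and the z axis of pocket_brick, either way round below 0.06 rad and z of plank_c in the frame of pocket_plank between 0.0105 and 0.0155 m and horizontal distance between plank_c and pocket_plank below 0.005 m and angle between the z axis of plank_c and the z axis of pocket_plank, either way round below 0.06 rad and z of square_c in the frame of pocket_square between 0.0105 and 0.0155 m and horizontal distance between square_c and pocket_square below 0.005 m and angle between the z axis of square_c and the z axis of pocket_square, either way round below 0.06 rad and z of nut_c in the frame of pocket_nut between 0.0105 and 0.0155 m and horizontal distance between nut_c and pocket_nut below 0.005 m and angle between the z axis of nut_c and the z axis of pocket_nut, either way round below 0.06 rad), for 0.3 s.
3. the lid is back in its grooves and fully shut (horizontal distance between lid_mid and lid_home below 0.006 m and z of lid_mid in the frame of lid_home between -0.003 and 0.005 m and angle between the z axis of lid_mid and the z axis of lid_home, either way round below 0.04 rad), for 0.2 s.
At the end, for the whole second after the job is handed in: Every piece present lies in its own pocket: its centre within 5 mm of the pocket's middle seen from above, within 2.5 mm of its seated height, tilted by less than 0.06 rad; the lid is in its grooves within 6 mm of its shut position, flat, and at rest (all of step 2 and all of step 3 and linear speed of lid below 0.02 m/s); the robot touches nothing.
It fails at once if the dump truck is shifted by more than 30 mm (distance of truck from where it was at the start of the episode above 0.03 m).
It fails at once if the cup is shifted by more than 30 mm (distance of cup from where it was at the start of the episode above 0.03 m).
Of screwdriver, brick, plank, square, nut only 3 to 5 are there at a start; the rules pass over those that are not, and their reading is None.
At some moment in a run one of screwdriver, brick, plank, square, nut may be knocked a few centimetres aside while the robot is not near it.
Once in a run the grip may slacken for a moment while it holds something.
It also fails if it takes over 210 s, if anything falls off the work surface, if the arm or the gripper's body presses on something with over 40 N, if the wrist force passes 120 N, or if a joint passes its speed limit or range.

### The arm

A 7-joint arm with a two-finger parallel gripper is mounted at the origin on the work surface. World frame = base frame: x ahead of the robot, y to its left, z up, the work surface at z = 0. Lengths are in mm, angles in rad, forces in N, time in s.
With the tool pointing down it reaches from about 400 to 850 mm from the base axis. Payload 6.9 kg.
Tool frame: the origin (TCP) lies on the centre line of the jaws, within the pads' length; the fingertips stand robot.tcp_to_tips ahead of it and the grasp point (between the pads) lies 2 mm behind it (robot.tcp_to_tips is the distance from the TCP to the fingertips, in mm); z points along the fingers, y is the line along which they close (so a half turn about z gives the same grasp; the last joint's range is limited). The gripper opens to 85 mm and grips with 20 to 120 N. Pads are 22 mm wide; open, the fingers measure 114 mm over their backs; the gripper's body (76 mm by 85 mm) begins 54 mm behind the grasp point. The pads swing forward as they close: fully open they stand 13 mm farther back than shut.
Start: joints at [0.105, 0.507, -0.238, 1.5, 0.126, 1.149, -0.155], TCP at [624.99, -0.025, 248.275] pointing down, gripper open.
Joint ranges: [-3.08, 3.08], [-0.24, 2.05], [-1.43, 1.35], [0, 2.5], [-1.52, 4.66], [0.17, 1.96], [-2.89, 2.89]. Speed limits (rad/s): [2.39, 2.39, 3.14, 3.14, 3.14, 3.14, 3.14].

### API

Orientations are given as a unit quaternion [w, x, y, z].
In Python, from station import robot gives the robot as it stands.
- The arm moves only by the tool step_arm, never from a script. Its argument "moves" is text: rows parted by semicolons, each of 6 numbers parted by spaces: the shift along the tool's x, y, z in m, then the turn, a rotation vector about the tool's x, y, z in rad. In form: dx dy dz wx wy wz; .... A call has 1 to 12 rows; each row shifts and turns the commanded pose from where the row before left it, along the tool's axes as they then stand; what a row does not reach is not made up. A row lasts 1/12 s, in which the tool goes at most 41.7 mm and 7.16 degrees, less where a joint would pass 70% of its speed; a pose out of reach is approached as far as the arm can. A call with a gripper value outside its range is refused whole. "hand" is the finger opening in m, from 0 to 0.0854, set as the call begins (left out, the last holds). The fingers move at their own pace and stop on an object; "newtons" is the grip in N (left out, the last holds). Time passes only in rows, so rows that do not move let the fingers close. It gives the time, the measured TCP pose, the force, the opening and the grip force at its end, in the units of the state.
- robot.get_obs(): the state, without advancing time (a new reading comes with each control period).
- robot.get_image(name): name is "scene" or "side" or "wrist"; returns the picture (400x640x3 uint8, blue, green, red); there is no depth.
- robot.calibration(name): a dict with "camera_matrix" (3x3 intrinsics, pixels), "view" (4x4, takes a point from world to camera coordinates); the wrist camera has in their place "tool_from_camera" (4x4, takes a point from camera to tool coordinates, whose origin is the TCP and whose axes are the flange's). Camera axes: x right, y up, looking along -z (the intrinsics and any distortion apply to the point x, -y, -z); pixel columns grow to the right and rows downward; lengths in mm; the calibration is good to about 2 mm. A picture is of the moment at which its call begins: read the wrist's pose just before it. calibration takes no time and is no camera call.
- robot.finish_job(): hands the job in; it is judged then, once.
The state is a dict: "clock": time; "joint_pos": joint angles; "joint_vel": joint speeds; "joint_efforts": joint torques, N m; "tcp_pos": TCP position; "eef_rot": TCP orientation; "contact_force": force on the tool from outside, world axes, zero at the start; "wrist_torque": the same for the moment, N m; "width": finger opening in mm; "finger_force": force on a finger pad.
Only numpy, scipy, OpenCV 4.12 (cv2) and the standard library are available. Lean on these libraries where they do the work, as an engineer would, in place of code of your own. Each camera call takes 0.05 s, during which the arm holds its last target. There are 200 camera calls.

## Working session

There is one attempt and no reset: what is moved stays moved. The work goes in short steps, Python scripts to look and compute and a tool call to move; the robot and the scene stay as the last step left them, time stands still between calls to the robot, and variables do not carry over. Pictures are saved under pics/ and viewed, at most 14 in all, crops included, and the job is handed in when it is done.

Besides the shell and the picture viewer there is one more tool, called after "Emit:" by a JSON object that holds its "name" and its "arguments", one argument or row to a line. step_arm: Moves the arm, as the interface text tells. Its arguments: {"type":"object","properties":{"moves":{"type":"string"},"hand":{"type":"number"},"newtons":{"type":"number"}},"required":["moves"]}

```bash
ls; mkdir -p pics; python3 - <<'E'
from station import robot
import cv2,numpy as np
o=robot.get_obs();print(o['clock'],o['tcp_pos'],o['eef_rot'],o['width'],robot.tcp_to_tips)
for n in ['scene','side','wrist']:
    c=robot.calibration(n);print(n,{k:np.round(v,3).tolist() if not isinstance(v,str) else v for k,v in c.items()})
    cv2.imwrite(f'pics/{n}0.png',robot.get_image(n))
E
```

```text
pics
0.0 [ 6.24522246e+02 -1.08931519e-01  2.47443800e+02] [-6.10059589e-04  7.07118971e-01  7.07094026e-01 -6.53912668e-04] 85.58475288906727 17.0
scene {'camera_matrix': [[470.341, 0.0, 313.519], [0.0, 470.341, 198.382], [0.0, 0.0, 1.0]], 'view': [[0.833, 0.553, 0.007, -479.215], [-0.442, 0.658, 0.609, 217.157], [0.332, -0.511, 0.793, -1317.499], [0.0, 0.0, 0.0, 1.0]]}
side {'camera_matrix': [[428.526, 0.0, 316.699], [0.0, 428.526, 200.921], [0.0, 0.0, 1.0]], 'view': [[-0.913, -0.407, 0.009, 549.351], [0.314, -0.689, 0.653, -221.946], [-0.26, 0.599, 0.757, -1158.725], [0.0, 0.0, 0.0, 1.0]]}
wrist {'camera_matrix': [[340.729, 0.0, 315.512], [0.0, 340.729, 192.606], [0.0, 0.0, 1.0]], 'tool_from_camera': [[-0.001, 0.949, 0.314, 81.07], [1.0, 0.001, 0.0, 0.427], [0.0, 0.314, -0.949, -126.203], [0.0, 0.0, 0.0, 1.0]]}
```

View pics/scene0.png

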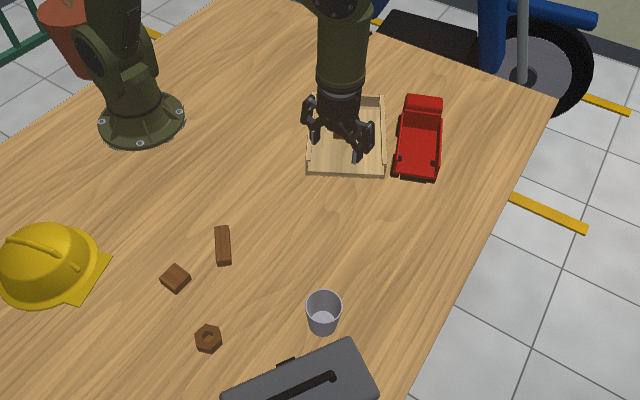

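View pics/side0.png

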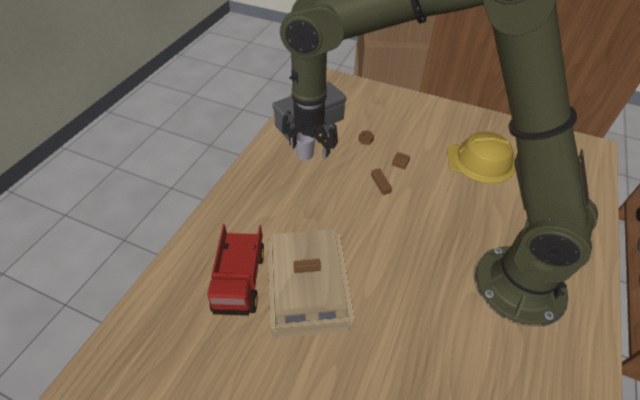

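View pics/wrist0.png

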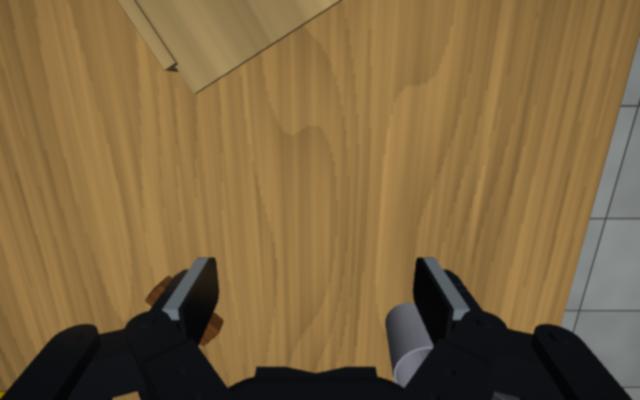

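The scene shows three pieces (plank ~(223,245), square ~(175,278), nut ~(208,338)), the cup at (323,310), the truck right of the box; the box is partly hidden by the gripper. The side view shows the box clear at (310,280), open by ~30 mm, grip bar at (307,266). The wrist view shows the lid corner at (197,92).

```bash
cat > h.py <<'E'
from station import robot
import cv2,numpy as np
from scipy.spatial.transform import Rotation as R
def pose():
    o=robot.get_obs(); q=o['eef_rot']; T=np.eye(4)
    T[:3,:3]=R.from_quat([q[1],q[2],q[3],q[0]]).as_matrix(); T[:3,3]=o['tcp_pos']; return T
def cam(n,T=None):
    c=robot.calibration(n)
    W=np.linalg.inv(c['view']) if n!='wrist' else T@np.array(c['tool_from_camera'])
    return np.array(c['camera_matrix']),W
def cast(n,uv,z,T=None):
    K,W=cam(n,T); uv=np.atleast_2d(np.float64(uv))
    d=np.c_[(uv[:,0]-K[0,2])/K[0,0],-(uv[:,1]-K[1,2])/K[1,1],-np.ones(len(uv))]@W[:3,:3].T
    o=W[:3,3]; return (o+d*((z-o[2])/d[:,2])[:,None])[:,:2]
def proj(n,P,T=None):
    K,W=cam(n,T); p=(np.atleast_2d(P)-W[:3,3])@W[:3,:3]
    return np.c_[K[0,2]+K[0,0]*p[:,0]/-p[:,2],K[1,2]-K[1,1]*p[:,1]/-p[:,2]]
def brown(im):
    h=cv2.cvtColor(im,cv2.COLOR_BGR2HSV); return cv2.inRange(h,(4,90,30),(16,200,150))
def shot(n,name=None):
    T=pose(); im=robot.get_image(n)
    if name: cv2.imwrite('pics/'+name,im)
    return T,im
def blobs(im,amin=100):
    cs,_=cv2.findContours(cv2.morphologyEx(brown(im),cv2.MORPH_OPEN,np.ones((3,3))),cv2.RETR_EXTERNAL,cv2.CHAIN_APPROX_NONE)
    return [c[:,0] for c in cs if cv2.contourArea(c)>amin]
E
python3 - <<'E'
from h import *
for n in ['scene','side']:
    im=cv2.imread(f'pics/{n}0.png')
    for c in blobs(im,60):
        M=cv2.moments(c);u=(M['m10']/M['m00'],M['m01']/M['m00'])
        w=cast(n,c,15).astype(np.float32);r=cv2.minAreaRect(w)
        print(n,np.round(u),M['m00'],'z15',np.round(cast(n,u,15)),'rect',np.round(r[0]),np.round(r[1]),round(r[2]),'z63',np.round(cast(n,u,63)))
im=cv2.imread('pics/side0.png')[215:345,250:365]
cv2.imwrite('pics/c1.png',cv2.resize(im,None,fx=5,fy=4.5,interpolation=cv2.INTER_CUBIC))
T=np.eye(4);T[:3,:3]=[[0,1,0],[1,0,0],[0,0,-1]];T[:3,3]=[624.5,-.1,247.4]
print(cast('wrist',[[197,92],[340,1],[174,68],[122,0]],40,T), cast('scene',[323,297],85))
E
```

```text
scene [208. 338.] 576.5 z15 [[ 574. -375.]] rect [ 575. -375.] [51. 63.] 51 z63 [[ 593. -384.]]
scene [175. 278.] 555.0 z15 [[ 428. -314.]] rect [ 428. -314.] [53. 59.] 87 z63 [[ 455. -327.]]
scene [223. 245.] 559.5 z15 [[ 460. -195.]] rect [ 459. -194.] [ 34. 109.] 43 z63 [[ 485. -214.]]
scene [64. 29.] 1971.0 z15 [[-524.  159.]] rect [-491.  127.] [159. 507.] 54 z63 [[-446.  121.]]
side [307. 265.] 298.0 z15 [[544. 196.]] rect [545. 196.] [74. 40.] 30 z63 [[531. 223.]]
side [256. 276.] 133.0 z15 [[654. 281.]] rect [653. 280.] [ 22. 118.] 18 z63 [[636. 304.]]
side [632. 282.] 2248.0 z15 [[-271. -118.]] rect [-261. -175.] [674.  58.] 88 z63 [[-245.  -76.]]
side [381. 181.] 347.0 z15 [[ 460. -193.]] rect [ 460. -193.] [ 54. 122.] 37 z63 [[ 451. -147.]]
side [400. 160.] 228.0 z15 [[ 431. -311.]] rect [ 433. -315.] [55. 87.] 2 z63 [[ 424. -260.]]
side [366. 137.] 204.0 z15 [[ 577. -374.]] rect [ 577. -375.] [57. 89.] 20 z63 [[ 562. -319.]]
side [439.  58.] 10703.0 z15 [[ 465. -998.]] rect [  540. -1081.] [625. 916.] 15 z63 [[ 456. -913.]]
side [599.  59.] 9017.5 z15 [[ -176. -1291.]] rect [ -140. -1363.] [1308.  393.] 88 z63 [[ -155. -1193.]]
[[513.49596751  70.24047519]
 [646.20804882 146.04367346]
 [494.66834533  91.44607779]
 [456.77803308 146.99768758]] [[ 731.86218684 -204.58261069]]
```

View pics/c1.png

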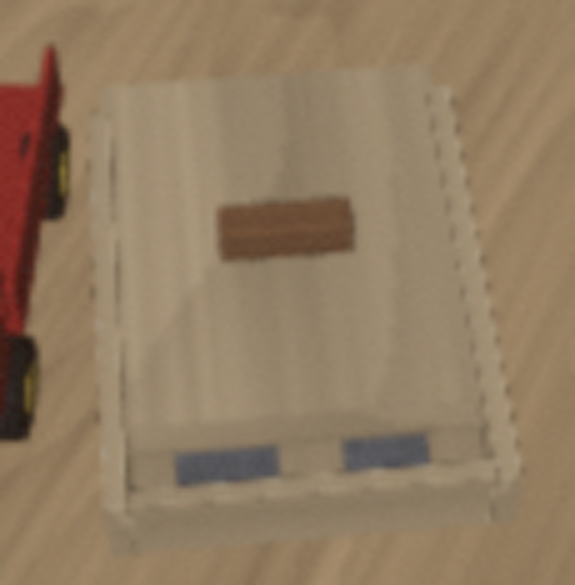

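The side crop shows the lid about 25–30 mm open, with the bar at crop (287,230). Box yaw is about 30°, so the lid centre is near (533,223). I'll move above it and turn the tool by +60°.

Emit:
{"name": "step_arm", "arguments": {
  "moves": "0.028 -0.0115 0 0 0 0;0.028 -0.0115 0 0 0 0;0.028 -0.0115 0 0 0 0;0.028 -0.0115 0 0 0 0;0.028 -0.0115 0 0 0 0;0.028 -0.0115 0 0 0 0;0.028 -0.0115 0 0 0 0;0.027 -0.0115 0 0 0 0;0 0 0 0 0 0.116;0 0 0 0 0 0.116;0 0 0 0 0 0.116;0 0 0 0 0 0.116"
}}

```text
clock: 1.15
tcp_pos: [532.7, 223.1, 248.0]
eef_rot: [-0.0, 0.852, 0.523, -0.0]
contact_force: [-0.4, -0.4, 0.4]
width: 85.6
finger_force: 0.0
```

Emit:
{"name": "step_arm", "arguments": {
  "moves": "0 0 0 0 0 0.116;0 0 0 0 0 0.116;0 0 0 0 0 0.116;0 0 0 0 0 0.116;0 0 0 0 0 0.12;0 0 0 0 0 0;0 0 0 0 0 0"
}}

```text
clock: 1.73
tcp_pos: [532.8, 223.1, 248.1]
eef_rot: [0.0, 0.966, 0.26, -0.0]
contact_force: [-0.5, -0.2, 0.0]
width: 85.0
finger_force: 0.0
```

```bash
python3 - <<'E'
from h import *
T,im=shot('wrist','w1.png');print(np.round(T,3))
for c in blobs(im):
    r=cv2.minAreaRect(cast('wrist',c,78,T).astype(np.float32));print(len(c),c.mean(0),r)
E
```

```text
[[ 8.65000e-01  5.03000e-01 -0.00000e+00  5.32812e+02]
 [ 5.03000e-01 -8.65000e-01 -0.00000e+00  2.23071e+02]
 [-1.00000e-03  0.00000e+00 -1.00000e+00  2.48058e+02]
 [ 0.00000e+00  0.00000e+00  0.00000e+00  1.00000e+00]]
61 [594.16393443 349.44262295] ((515.2689208984375, -136.65695190429688), (44.855552673339844, 9.899117469787598), 73.41075897216797)
190 [315.74210526 172.99473684] ((533.0389404296875, 223.38050842285156), (70.88935089111328, 20.631305694580078), 30.72942352294922)
```

View pics/w1.png

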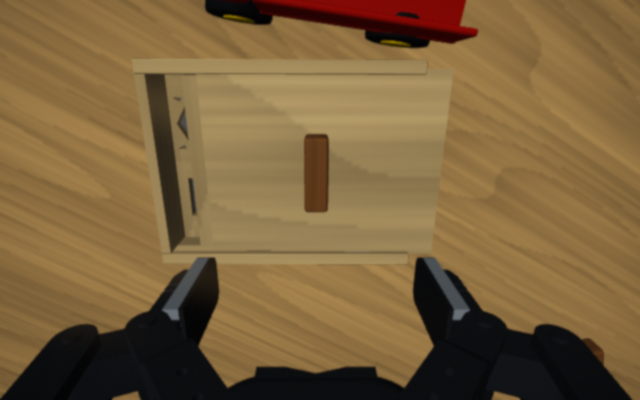

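The wrist view shows the bar at (316,173), right under the tool, and the box-wall corners at (133,60), (428,63), (163,263), (408,263).

```bash
python3 - <<'E'
from h import *
im=cv2.imread('pics/w1.png');T=pose()
c=cast('wrist',[[133,60],[428,63],[163,263],[408,263]],59,T);print(c)
print(c.mean(0),[np.degrees(np.arctan2(*(c[i]-c[j])[::-1])) for i,j in ((0,1),(2,3),(1,3),(0,2))],np.linalg.norm(c[0]-c[1]),np.linalg.norm(c[0]-c[2]))
E
```

```text
[[537.79898248 408.41954211]
 [663.75997888 186.74004076]
 [365.36930607 310.60228412]
 [494.14748478  88.89685338]]
[515.26893805 248.66468009] [np.float64(119.60576650833268), np.float64(120.15027388540835), np.float64(29.979060581536547), np.float64(29.565714812591303)] 254.96661336322245 198.24280382363605
```

Emit:
{"name": "step_arm", "arguments": {
  "moves": "0 0 0.03 0 0 0;0 0 0.03 0 0 0;0 0 0.03 0 0 0;0 0 0.03 0 0 0;0 0 0.03 0 0 0;0 0 0.02 0 0 0;0 0 0.01 0 0 0;0 0 0 0 0 0;0 0 0 0 0 0",
  "hand": 0.06
}}

```text
clock: 2.53
tcp_pos: [533.2, 223.1, 68.6]
eef_rot: [-0.0, 0.966, 0.259, -0.0]
contact_force: [0.1, 0.5, 0.2]
width: 59.9
finger_force: 0.0
```

Emit:
{"name": "step_arm", "arguments": {
  "moves": "0 0 0 0 0 0;0 0 0 0 0 0;0 0 0 0 0 0;0 0 0 0 0 0;0 0 0 0 0 0;0 0 0 0 0 0;0 0 0 0 0 0;0 0 0 0 0 0",
  "hand": 0.01,
  "newtons": 70
}}

```text
clock: 3.2
tcp_pos: [533.7, 223.3, 69.8]
eef_rot: [-0.0, 0.966, 0.259, 0.001]
contact_force: [-0.1, -0.4, 5.9]
width: 21.0
finger_force: 69.4
```

Emit:
{"name": "step_arm", "arguments": {
  "moves": "0 0 -0.001 0 0 0;0 0 -0.001 0 0 0;0 0.005 0 0 0 0;0 0.01 0 0 0 0;0 0.01 0 0 0 0;0 0.01 0 0 0 0;0 0.01 0 0 0 0;0 0 0 0 0 0"
}}

```text
clock: 3.87
tcp_pos: [557.2, 180.3, 70.2]
eef_rot: [0.001, 0.967, 0.256, 0.0]
contact_force: [-0.0, 0.2, -1.7]
width: 21.0
finger_force: 68.5
```

Emit:
{"name": "step_arm", "arguments": {
  "moves": "0 0.018 0 0 0 0;0 0.018 0 0 0 0;0 0.018 0 0 0 0;0 0.018 0 0 0 0;0 0.018 0 0 0 0;0 0.018 0 0 0 0;0 0.018 0 0 0 0;0 0.018 0 0 0 0;0 0.018 0 0 0 0;0 0.018 0 0 0 0;0 0.018 0 0 0 0;0 0.018 0 0 0 0"
}}

```text
clock: 4.87
tcp_pos: [663.5, -4.0, 70.0]
eef_rot: [-0.0, 0.966, 0.258, -0.0]
contact_force: [0.2, 0.9, -2.1]
width: 20.7
finger_force: 68.7
```

```bash
python3 - <<'E'
from h import *
T,im=shot('wrist');T,im2=shot('side')
print(np.round(T,3))
cv2.imwrite('pics/m1.png',np.vstack([im[:,:],im2])[::1] if 0 else np.hstack([cv2.resize(im,(400,250)),cv2.resize(im2[80:330,180:580],(400,250))]))
E
```

```text
[[ 8.6900e-01  4.9600e-01  1.0000e-03  6.6531e+02]
 [ 4.9600e-01 -8.6900e-01 -3.0000e-03 -9.1600e+00]
 [-0.0000e+00  4.0000e-03 -1.0000e+00  7.0107e+01]
 [ 0.0000e+00  0.0000e+00  0.0000e+00  1.0000e+00]]
```

View pics/m1.png

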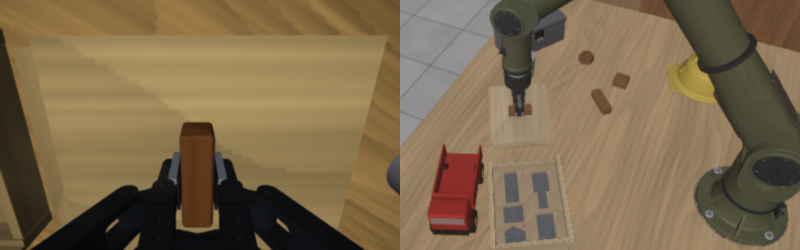

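The lid is clear of the box (gap visible at left of the wrist view) and all five pockets are visible in the side view. Next I lower it onto the bench.

Emit:
{"name": "step_arm", "arguments": {
  "moves": "0 0 0.008 0 0 0;0 0 0.01 0 0 0;0 0 0.01 0 0 0;0 0 0.006 0 0 0;0 0 0.004 0 0 0;0 0 0.0025 0 0 0;0 0 0 0 0 0;0 0 0 0 0 0"
}}

```text
clock: 5.63
tcp_pos: [663.3, -2.6, 29.9]
eef_rot: [-0.0, 0.966, 0.259, 0.0]
contact_force: [-0.5, 0.5, -1.0]
width: 21.1
finger_force: 69.0
```

Emit:
{"name": "step_arm", "arguments": {
  "moves": "0 0 0.001 0 0 0;0 0 0.001 0 0 0;0 0 0 0 0 0;0 0 0 0 0 0"
}}

```text
clock: 5.97
tcp_pos: [663.4, -2.6, 29.8]
eef_rot: [-0.0, 0.966, 0.259, 0.001]
contact_force: [-6.5, 0.9, 15.0]
width: 21.1
finger_force: 71.3
```

Emit:
{"name": "step_arm", "arguments": {
  "moves": "0 0 0 0 0 0;0 0 0 0 0 0;0 0 0 0 0 0;0 0 -0.005 0 0 0;0 0 -0.04 0 0 0;0 0 -0.04 0 0 0;0 0 -0.04 0 0 0;0 0 -0.04 0 0 0;0 0 -0.03 0 0 0;0 0 0 0 0 0;0 0 0 0 0 0",
  "hand": 0.05
}}

```text
clock: 6.88
tcp_pos: [664.4, -3.2, 225.3]
eef_rot: [0.001, 0.966, 0.258, 0.002]
contact_force: [0.1, -0.0, -0.9]
width: 50.0
finger_force: 0.0
```

```bash
python3 - <<'E'
from h import *
T,im=shot('wrist','w2.png');print(np.round(T,3))
for c in blobs(im):
    r=cv2.minAreaRect(cast('wrist',c,38,T).astype(np.float32));print(len(c),c.mean(0),r)
for n in ['scene','side']:
    im=shot(n,n+'2.png')[1]
    for c in blobs(im,100):
        M=cv2.moments(c);u=(M['m10']/M['m00'],M['m01']/M['m00'])
        if M['m00']<900: print(n,np.round(cast(n,u,14)))
E
```

```text
[[ 8.67000e-01  4.99000e-01  5.00000e-03  6.64358e+02]
 [ 4.99000e-01 -8.67000e-01  0.00000e+00 -3.18100e+00]
 [ 4.00000e-03  2.00000e-03 -1.00000e+00  2.25343e+02]
 [ 0.00000e+00  0.00000e+00  0.00000e+00  1.00000e+00]]
131 [357.25954198 363.86259542] ((488.7068176269531, -156.69039916992188), (26.627391815185547, 60.88597106933594), 25.235475540161133)
65 [551.89230769 357.35384615] ((608.3905029296875, -351.1112060546875), (56.07866287231445, 6.423475742340088), 78.29472351074219)
179 [313.94413408 170.63128492] ((663.009765625, -2.5310535430908203), (71.4692153930664, 20.846052169799805), 29.23818588256836)
scene [[ 574. -374.]]
scene [[ 427. -313.]]
scene [[ 459. -194.]]
scene [[654.   7.]]
side [[666.  -9.]]
side [[ 460. -192.]]
side [[ 431. -311.]]
side [[ 577. -374.]]
```

Emit:
{"name": "step_arm", "arguments": {
  "moves": "-0.0238 0.0139 -0.0063 0 0 0;-0.0238 0.0139 -0.0063 0 0 0;-0.0238 0.0139 -0.0063 0 0 0;-0.0238 0.0139 -0.0063 0 0 0;-0.0238 0.0139 -0.0063 0 0 0;-0.0238 0.0139 -0.0063 0 0 0;-0.0238 0.0139 -0.0063 0 0 0;-0.0238 0.0139 -0.0063 0 0 0;-0.0238 0.0139 -0.0063 0 0 0;-0.0238 0.0139 -0.0063 0 0 0;-0.0238 0.0139 -0.0063 0 0 0;-0.0238 0.0139 -0.0063 0 0 0"
}}

```text
clock: 8.03
tcp_pos: [497.8, -291.1, 297.0]
eef_rot: [-0.001, 0.966, 0.258, -0.001]
contact_force: [0.6, -0.7, -0.2]
width: 50.1
finger_force: 0.0
```

Emit:
{"name": "step_arm", "arguments": {
  "moves": "0 0 0 0 0 -0.116;0 0 0 0 0 -0.116;0 0 0 0 0 -0.116;0 0 0 0 0 -0.116;0 0 0 0 0 -0.116;0 0 0 0 0 -0.116;0 0 0 0 0 -0.116;0 0 0 0 0 -0.116;0 0 0 0 0 -0.12;0 0 0 0 0 0;0 0 0 0 0 0"
}}

```text
clock: 8.95
tcp_pos: [498.7, -290.3, 297.0]
eef_rot: [-0.001, 0.708, 0.706, -0.0]
contact_force: [-0.2, 0.4, 0.3]
width: 49.9
finger_force: 0.0
```

```bash
python3 - <<'E'
from h import *
T,im=shot('wrist','w3.png');print(np.round(T,3),np.round(robot.get_obs()['joint_pos'],2))
for c in blobs(im):
    r=cv2.minAreaRect(cast('wrist',c,26,T).astype(np.float32));print(len(c),c.mean(0),r)
E
```

```text
[[ 4.00000e-03  1.00000e+00 -2.00000e-03  4.98689e+02]
 [ 1.00000e+00 -4.00000e-03  2.00000e-03 -2.90265e+02]
 [ 1.00000e-03 -2.00000e-03 -1.00000e+00  2.97027e+02]
 [ 0.00000e+00  0.00000e+00  0.00000e+00  1.00000e+00]] [ 0.65  0.4  -0.25  1.55  0.1   1.21  0.38]
121 [377.45454545 216.49586777] ((575.8655395507812, -372.81817626953125), (50.770118713378906, 60.628807067871094), 48.53485107421875)
150 [260.64 170.46] ((431.6266784667969, -312.29193115234375), (51.052364349365234, 47.88949966430664), 87.85951232910156)
177 [255.11864407  88.13559322] ((432.1166076660156, -218.63226318359375), (33.59302520751953, 93.89832305908203), 43.326377868652344)
```

View pics/w3.png

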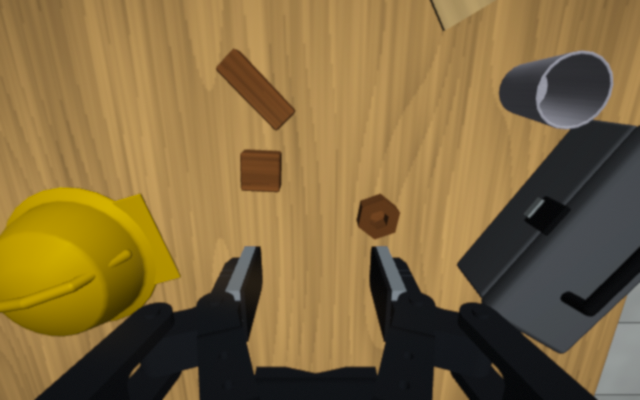

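The wrist view shows plank (255,88), square (261,170) and nut (377,217). The plank has been knocked to about (432,-219), long axis ~133°. I'll go for the plank first.

Emit:
{"name": "step_arm", "arguments": {
  "moves": "0.0144 -0.0133 0.02 0 0 0;0.0144 -0.0133 0.02 0 0 0;0.0144 -0.0133 0.02 0 0 0;0.0143 -0.0133 0.02 0 0 0;0.0142 -0.0134 0.02 0 0 0;0 0 0.02 0 0 -0.11;0 0 0.02 0 0 -0.11;0 0 0.02 0 0 -0.11;0 0 0.02 0 0 -0.11;0 0 0 0 0 -0.11;0 0 0 0 0 -0.11;0 0 0 0 0 -0.1"
}}

```text
clock: 10.0
tcp_pos: [432.2, -218.3, 117.6]
eef_rot: [-0.001, 0.393, 0.919, 0.0]
contact_force: [0.2, 0.2, 0.2]
width: 50.5
finger_force: 0.0
```

Emit:
{"name": "step_arm", "arguments": {
  "moves": "0 0 0 0 0 0;0 0 0 0 0 0"
}}

```text
clock: 10.17
tcp_pos: [432.4, -218.6, 118.1]
eef_rot: [-0.0, 0.397, 0.918, 0.0]
contact_force: [0.5, -0.1, -0.6]
width: 50.1
finger_force: 0.0
```

```bash
cat >> h.py <<'E'
def near(z,name=None,amin=300):
    """pieces in the wrist view: centre in tool axes (mm) and direction of rect's long side in the tool frame (deg)"""
    T,im=shot('wrist',name)
    print('tcp',np.round(T[:3,3],1),'xdir',round(np.degrees(np.arctan2(T[1,0],T[0,0])),1))
    for c in blobs(im,amin):
        w=cast('wrist',c,z,T).astype(np.float32);r=cv2.minAreaRect(w);b=cv2.boxPoints(r)
        e=max(b[1]-b[0],b[2]-b[1],key=np.linalg.norm)
        d=np.array([*r[0],0])-[*T[:2,3],0]
        print('world',np.round(r[0],1),'size',np.round(r[1],1),'long dir',round(np.degrees(np.arctan2(e[1],e[0]))%180,1),'tool dx dy',np.round(T[:3,:3].T@d,1)[:2],'px',c.mean(0).round())
    return T,im
E
python3 -c "
from h import *
near(26,'w4.png')"
```

```text
tcp [ 432.4 -218.6  118.1] xdir 133.2
world [ 445.7 -291.2] size [23.3 18.3] long dir 87.6 tool dx dy [-62. -40.] px [260. 282.]
world [ 412.3 -307.6] size [19.6 60.1] long dir 96.5 tool dx dy [-51.1 -75.6] px [212. 270.]
world [ 429.8 -218.4] size [31.2 95.8] long dir 133.2 tool dx dy [ 1.9 -1.7] px [312. 197.]
```

Emit:
{"name": "step_arm", "arguments": {
  "moves": "0.0019 -0.0015 0.03 0 0 0;0 0 0.03 0 0 0;0 0 0.02 0 0 0;0 0 0.011 0 0 0;0 0 0 0 0 0;0 0 0 0 0 0"
}}

```text
clock: 10.72
tcp_pos: [430.0, -218.0, 27.2]
eef_rot: [-0.001, 0.395, 0.919, -0.0]
contact_force: [0.1, 0.2, 1.2]
width: 50.0
finger_force: 0.0
```

Emit:
{"name": "step_arm", "arguments": {
  "moves": "0 0 0 0 0 0;0 0 0 0 0 0;0 0 0 0 0 0;0 0 0 0 0 0;0 0 0 0 0 0;0 0 0 0 0 0;0 0 0 0 0 0",
  "hand": 0.02
}}

```text
clock: 11.3
tcp_pos: [430.8, -218.5, 28.7]
eef_rot: [0.001, 0.395, 0.919, -0.0]
contact_force: [0.1, 1.0, 7.4]
width: 30.4
finger_force: 70.0
```

Emit:
{"name": "step_arm", "arguments": {
  "moves": "0 0 -0.01 0 0 0;0 0 -0.02 0 0 0;0 0 -0.03 0 0 0;0 0 -0.03 0 0 0;0 0 -0.03 0 0 0;0 0 0 0 0 0.118;0 0 0 0 0 0.118;0 0 0 0 0 0"
}}

```text
clock: 11.97
tcp_pos: [430.4, -218.6, 148.8]
eef_rot: [0.001, 0.503, 0.865, -0.0]
contact_force: [-0.1, -1.0, -0.9]
width: 30.1
finger_force: 69.3
```

Emit:
{"name": "step_arm", "arguments": {
  "moves": "0.0178 0.0288 -0.0058 0 0 0;0.0178 0.0288 -0.0058 0 0 0;0.0178 0.0288 -0.0058 0 0 0;0.0178 0.0288 -0.0058 0 0 0;0.0178 0.0288 -0.0058 0 0 0;0.0178 0.0288 -0.0058 0 0 0;0.0178 0.0288 -0.0058 0 0 0;0.0178 0.0288 -0.0058 0 0 0;0.0178 0.0288 -0.0058 0 0 0;0.0178 0.0288 -0.0058 0 0 0;0.0178 0.0288 -0.0058 0 0 0;0.0178 0.0288 -0.0058 0 0 0"
}}

```text
clock: 12.97
tcp_pos: [622.8, 141.0, 217.2]
eef_rot: [-0.0, 0.498, 0.867, -0.0]
contact_force: [0.1, -0.9, -1.3]
width: 30.2
finger_force: 69.4
```

Emit:
{"name": "step_arm", "arguments": {
  "moves": "0 0 0 0 0 0;0 0 0 0 0 0;0 0 0 0 0 0"
}}

```text
clock: 13.22
tcp_pos: [622.1, 139.0, 216.4]
eef_rot: [-0.0, 0.499, 0.867, -0.001]
contact_force: [-1.1, -0.7, -0.3]
width: 30.3
finger_force: 69.5
```

```bash
python3 -c "
from h import *
near(26,'w5.png')"
```

```text
tcp [622.1 139.  216.4] xdir 120.2
world [ 446.2 -277.1] size [39.4 51.3] long dir 103.9 tool dx dy [-271.5 -361.1] px [ 13. 385.]
world [678.1  41.2] size [ 79.4 240.7] long dir 120.1 tool dx dy [-112.7   -0.7] px [315. 261.]
```

View pics/w5.png

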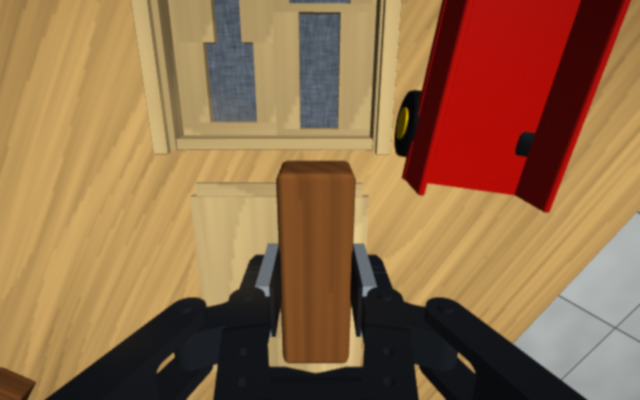

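The wrist view shows the plank pocket felt (300–340, 13–129) in the +x column, the screwdriver pocket on the left, and the held plank's top from (280,170) to (348,362).

```bash
cat >> h.py <<'E'
def felt(im):
    h=cv2.cvtColor(im,cv2.COLOR_BGR2HSV); m=cv2.inRange(h,(95,25,50),(125,140,190))
    cs,_=cv2.findContours(cv2.morphologyEx(cv2.morphologyEx(m,cv2.MORPH_CLOSE,np.ones((5,5))),cv2.MORPH_OPEN,np.ones((5,5))),cv2.RETR_EXTERNAL,cv2.CHAIN_APPROX_NONE)
    return [c[:,0] for c in cs if cv2.contourArea(c)>300]
def pockets(T,im):
    for c in felt(im):
        for z in (8,18):
            w=cast('wrist',c,z,T).astype(np.float32);r=cv2.minAreaRect(w);b=cv2.boxPoints(r)
            e=max(b[1]-b[0],b[2]-b[1],key=np.linalg.norm)
            print('px',c.mean(0).round(),'z',z,'world',np.round(r[0],1),'size',np.round(r[1],1),'long',round(np.degrees(np.arctan2(e[1],e[0]))%180,1),'box xy',np.round(np.array([[.868,.497],[-.497,.868]])@(np.array(r[0])-[515.3,248.7]),1))
E
python3 - <<'E'
from h import *
im=cv2.imread('pics/w5.png');T=pose();pockets(T,im)
p=cast('wrist',[[280,165],[354,165],[348,362],[283,362]],T[2,3]-1,T);print(((np.c_[p,np.full(4,T[2,3])]-T[:3,3])@T[:3,:3]).round(1))
# outer wall corners at mouth, z 59 / 39
w=cast('wrist',[[153,153],[389,153]],59,T);print(w,np.degrees(np.arctan2(*(w[1]-w[0])[::-1])),w.mean(0)+128*np.array([-.497,.868]))
E
```

```text
px [364. 271.] z 8 world [732.   60.6] size [18.3 65.6] long 130.9 box xy [  94.6 -271. ]
px [364. 271.] z 18 world [727.5  65. ] size [17.7 63.6] long 130.9 box xy [  92.9 -264.9]
px [319.  69.] z 8 world [581.1 215.5] size [33.9 96.7] long 120.0 box xy [ 40.6 -61.5]
px [319.  69.] z 18 world [581.1 215.3] size [32.9 93.8] long 120.0 box xy [ 40.5 -61.7]
px [231.  58.] z 8 world [505.1 184.6] size [40.1 96.3] long 119.9 box xy [-40.7 -50.6]
px [231.  58.] z 18 world [507.4 185.3] size [38.9 93.4] long 119.9 box xy [-38.4 -51.1]
[[ 49.9 -13.1  -0. ]
 [ 49.9  15.2  -0.1]
 [-45.2  15.7  -0. ]
 [-45.3 -14.9   0.1]]
[[492.19100966  88.64814222]
 [664.81631659 188.40145638]] 30.02191274191157 [514.88766312 249.6287993 ]
```

```bash
python3 - <<'E'
from h import *
im=cv2.imread('pics/w5.png');T=pose()
g=im[:,310:325].mean((1,2));print([(i,int(g[i])) for i in range(155,185)],[(i,int(g[i])) for i in range(352,368)])
for r in (164,168,172,176,361): 
    p=cast('wrist',[[316,r]],T[2,3]-1.5,T)[0];print(r,((np.r_[p,T[2,3]]-T[:3,3])@T[:3,:3]).round(1))
E
```

```text
[(155, 154), (156, 154), (157, 154), (158, 153), (159, 142), (160, 113), (161, 77), (162, 57), (163, 54), (164, 53), (165, 53), (166, 53), (167, 53), (168, 54), (169, 55), (170, 57), (171, 59), (172, 64), (173, 71), (174, 78), (175, 83), (176, 84), (177, 83), (178, 82), (179, 81), (180, 79), (181, 79), (182, 78), (183, 78), (184, 78)] [(352, 74), (353, 74), (354, 74), (355, 74), (356, 74), (357, 74), (358, 74), (359, 74), (360, 72), (361, 70), (362, 87), (363, 127), (364, 157), (365, 168), (366, 170), (367, 170)]
164 [50.1  0.7 -0. ]
168 [48.6  0.7 -0. ]
172 [47.   0.7 -0. ]
176 [45.4  0.7 -0. ]
361 [-45.2   0.6   0. ]
```

Emit:
{"name": "step_arm", "arguments": {
  "moves": "0.022 0.001 0 0 0 0;0.022 0.001 0 0 0 0;0.022 0.001 0.01 0 0 0;0.0206 0 0.03 0 0 0;0 0 0.03 0 0 0;0 0 0.03 0 0 0;0 0 0.03 0 0 0;0 0 0.02 0 0 0;0 0 0.01 0 0 0;0 0 0 0 0 0;0 0 0 0 0 0"
}}

```text
clock: 14.18
tcp_pos: [582.1, 215.3, 57.4]
eef_rot: [0.0, 0.5, 0.866, -0.0]
contact_force: [0.0, 0.2, -0.3]
width: 30.3
finger_force: 69.5
```

```bash
python3 - <<'E'
from h import *
for i in range(3):
    T=pose();im=robot.get_image('wrist');print(T[:3,3].round(1),np.degrees(np.arctan2(T[1,0],T[0,0])).round(2))
pockets(T,im);cv2.imwrite('pics/w6.png',im)
E
```

```text
[582.1 215.3  57.4] 119.98
[582.6 215.8  58.3] 119.99
[582.8 216.1  58.7] 120.0
px [364. 271.] z 8 world [622.3 208.3] size [10.2 34.7] long 130.2 box xy [ 72.8 -88.3]
px [364. 271.] z 18 world [617.8 212.7] size [ 9.6 32.7] long 130.2 box xy [ 71.1 -82.2]
px [267. 269.] z 8 world [570.7 179.8] size [ 8.1 32.7] long 106.8 box xy [ 13.9 -87.3]
px [267. 269.] z 18 world [569.1 185.8] size [ 7.7 30.9] long 106.8 box xy [ 15.5 -81.3]
px [311. 154.] z 8 world [559.6 253.5] size [35.  6.] long 31.8 box xy [ 40.9 -17.9]
px [311. 154.] z 18 world [558.7 255.4] size [33.   5.6] long 31.8 box xy [ 41.  -15.8]
px [164. 214.] z 8 world [505.7 182.1] size [ 39.1 102.7] long 119.9 box xy [-41.5 -53.1]
px [164. 214.] z 18 world [507.8 188. ] size [36.9 96.9] long 119.9 box xy [-36.7 -49. ]
px [311.  72.] z 8 world [540.4 286.7] size [51.5 51.1] long 30.0 box xy [40.6 20.5]
px [311.  72.] z 18 world [540.5 286.6] size [48.6 48.2] long 30.0 box xy [40.7 20.4]
px [137.  30.] z 8 world [459.1 263. ] size [39.4 26.7] long 29.9 box xy [-41.7  40.3]
px [137.  30.] z 18 world [463.8 264.3] size [37.2 25.2] long 29.9 box xy [-36.9  39.1]
```

View pics/w6.png

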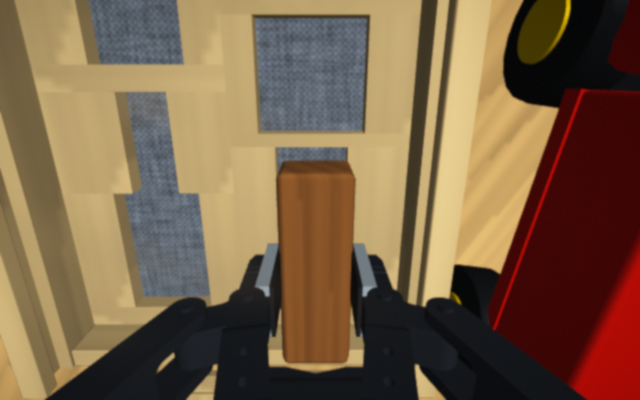

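The view shows the held plank (280–352 wide) over its pocket, whose far strip of felt shows at (277–348, 147); the square pocket is at (311,72).

```bash
python3 - <<'E'
from h import *
im=cv2.imread('pics/w6.png');T=pose();print(T[:3,3])
g=im[:,300:325].astype(int).mean(1);print([(i,*g[i].astype(int)) for i in range(126,180,2)])
def tl(uv,z): 
    p=cast('wrist',[uv],z,T)[0];return ((np.r_[p,T[2,3]]-T[:3,3])@T[:3,:3]).round(1)
for n,uv,z in (('sq near',(312,132),18),('pl far edge',(312,147),18),('piece bottom end',(316,161),31),('piece top end',(316,172.5),57),('piece top end -4',(316,172.5),54)):print(n,tl(uv,z))
E
```

```text
[582.77930848 216.26990291  58.72876652]
[(126, np.int64(121), np.int64(111), np.int64(102)), (128, np.int64(116), np.int64(106), np.int64(98)), (130, np.int64(104), np.int64(111), np.int64(115)), (132, np.int64(88), np.int64(126), np.int64(146)), (134, np.int64(108), np.int64(159), np.int64(184)), (136, np.int64(116), np.int64(170), np.int64(196)), (138, np.int64(116), np.int64(171), np.int64(196)), (140, np.int64(116), np.int64(171), np.int64(196)), (142, np.int64(116), np.int64(171), np.int64(196)), (144, np.int64(116), np.int64(171), np.int64(196)), (146, np.int64(118), np.int64(158), np.int64(179)), (148, np.int64(124), np.int64(118), np.int64(113)), (150, np.int64(117), np.int64(106), np.int64(98)), (152, np.int64(112), np.int64(102), np.int64(93)), (154, np.int64(111), np.int64(101), np.int64(93)), (156, np.int64(114), np.int64(103), np.int64(95)), (158, np.int64(110), np.int64(100), np.int64(93)), (160, np.int64(74), np.int64(78), np.int64(89)), (162, np.int64(31), np.int64(57), np.int64(90)), (164, np.int64(27), np.int64(56), np.int64(92)), (166, np.int64(28), np.int64(57), np.int64(93)), (168, np.int64(28), np.int64(58), np.int64(95)), (170, np.int64(29), np.int64(60), np.int64(97)), (172, np.int64(32), np.int64(66), np.int64(109)), (174, np.int64(38), np.int64(81), np.int64(132)), (176, np.int64(41), np.int64(86), np.int64(141)), (178, np.int64(40), np.int64(84), np.int64(137))]
sq near [56.7 -1.1 -0. ]
pl far edge [49.3 -1.1 -0. ]
piece bottom end [45.2  0.8 -0. ]
piece top end [46.7  0.7 -0. ]
piece top end -4 [45.9  0.7 -0. ]
```

Emit:
{"name": "step_arm", "arguments": {
  "moves": "0.0005 -0.0019 0 0 0 0;0 0 0.006 0 0 0;0 0 0.005 0 0 0;0 0 0.004 0 0 0;0 0 0.003 0 0 0;0 0 0.002 0 0 0;0 0 0 0 0 0;0 0 0 0 0 0"
}}

```text
clock: 15.0
tcp_pos: [579.8, 215.7, 36.8]
eef_rot: [-0.0, 0.5, 0.866, -0.0]
contact_force: [0.9, -0.3, 0.1]
width: 30.3
finger_force: 69.5
```

Emit:
{"name": "step_arm", "arguments": {
  "moves": "0 0 0 0 0 0;0 0 0 0 0 0;0 0 0 0 0 0;0 0 -0.005 0 0 0;0 0 -0.02 0 0 0;0 0 -0.04 0 0 0;0 0 -0.04 0 0 0;0 0 -0.04 0 0 0;0 0 -0.04 0 0 0;0 0 0 0 0 0;0 0 0 0 0 0",
  "hand": 0.043
}}

```text
clock: 15.92
tcp_pos: [581.0, 216.3, 225.3]
eef_rot: [0.002, 0.5, 0.866, 0.002]
contact_force: [-0.6, 0.3, -1.0]
width: 42.9
finger_force: 0.0
```

```bash
python3 - <<'E'
from h import *
T,im=near(34,'w7.png',300)
pockets(T,im)
E
```

```text
tcp [581.  216.3 225.3] xdir 120.0
world [659.3   3.7] size [62.2 45.2] long dir 29.6 tool dx dy [-223.3  -38.5] px [282. 353.]
world [580. 216.] size [31.  94.8] long dir 120.7 tool dx dy [ 0.3 -1. ] px [313. 166.]
px [381. 273.] z 8 world [715.  143.2] size [20.5 72.4] long 134.7 box xy [ 120.9 -190.8]
px [381. 273.] z 18 world [709.9 147.4] size [19.9 70.3] long 134.7 box xy [ 118.5 -184.7]
px [235. 167.] z 8 world [512.1 172.9] size [39.7 78.4] long 119.9 box xy [-40.5 -64.2]
px [235. 167.] z 18 world [512.9 176.2] size [38.5 76.1] long 119.9 box xy [-38.1 -61.7]
px [231.  98.] z 8 world [479.3 229.7] size [18.8 19.7] long 119.9 box xy [-40.7   1.4]
px [231.  98.] z 18 world [481.1 231.3] size [18.2 19.2] long 119.9 box xy [-38.3   1.9]
px [314.  78.] z 8 world [540.3 286.6] size [50.1 49.9] long 30.0 box xy [40.6 20.5]
px [314.  78.] z 18 world [540.3 286.6] size [48.6 48.4] long 30.0 box xy [40.6 20.5]
px [314.  14.] z 8 world [514.3 331.7] size [50.  30.3] long 30.0 box xy [40.4 72.5]
px [314.  14.] z 18 world [515.1 330.4] size [48.5 29.4] long 30.0 box xy [40.4 71. ]
px [225.  35.] z 8 world [451.4 278.3] size [40.1 59.7] long 120.0 box xy [-40.8  57.5]
px [225.  35.] z 18 world [453.9 278.5] size [38.9 58. ] long 120.0 box xy [-38.4  56.4]
```

View pics/w7.png

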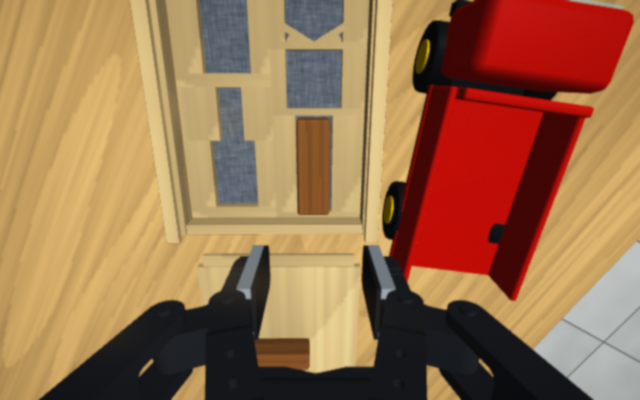

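The plank is seated flat in its pocket: a thin felt rim shows and its top is at the right size for z = 34. Next is the square.

Emit:
{"name": "step_arm", "arguments": {
  "moves": "-0.0239 -0.0246 0.0045 0 0 0;-0.0239 -0.0246 0.0045 0 0 0;-0.0239 -0.0246 0.0045 0 0 0;-0.0239 -0.0246 0.0045 0 0 0;-0.0239 -0.0246 0.0045 0 0 0;-0.0239 -0.0246 0.0045 0 0 0;-0.0239 -0.0246 0.0045 0 0 0;-0.0239 -0.0246 0.0045 0 0 0;-0.0239 -0.0246 0.0045 0 0 0;-0.0239 -0.0246 0.0045 0 0 0;-0.0239 -0.0246 0.0045 0 0 0;-0.0239 -0.0246 0.0045 0 0 0",
  "hand": 0.07
}}

```text
clock: 16.97
tcp_pos: [465.9, -181.7, 166.3]
eef_rot: [-0.002, 0.5, 0.866, -0.0]
contact_force: [0.1, -0.6, 0.4]
width: 69.7
finger_force: 0.0
```

Emit:
{"name": "step_arm", "arguments": {
  "moves": "-0.0239 -0.0246 0.0045 0 0 0;-0.0239 -0.0246 0.0045 0 0 0;-0.0239 -0.0246 0.0045 0 0 0;-0.0239 -0.0246 0.0045 0 0 0;0 0 0.01 0 0 0.112;0 0 0.01 0 0 0.112;0 0 0.01 0 0 0.112;0 0 0 0 0 0.112;0 0 0 0 0 0.112;0 0 0 0 0 0;0 0 0 0 0 0"
}}

```text
clock: 17.88
tcp_pos: [429.7, -311.9, 118.8]
eef_rot: [-0.001, 0.718, 0.696, -0.0]
contact_force: [-0.1, -0.1, 0.3]
width: 69.9
finger_force: 0.0
```

```bash
python3 -c "
from h import *
near(26,'w8.png')"
```

```text
tcp [ 429.7 -311.9  118.8] xdir 88.1
world [ 571.6 -371. ] size [48.6 71.2] long dir 138.9 tool dx dy [-54.5 143.7] px [510. 273.]
world [ 431.  -311.5] size [52.3 47.1] long dir 87.1 tool dx dy [0.4 1.3] px [317. 203.]
```

Emit:
{"name": "step_arm", "arguments": {
  "moves": "-0.0017 0.0013 0.03 0 0 0;0 0 0.03 0 0 0;0 0 0.02 0 0 0;0 0 0.011 0 0 0;0 0 0 0 0 0;0 0 0 0 0 0"
}}

```text
clock: 18.43
tcp_pos: [431.3, -313.9, 28.5]
eef_rot: [-0.001, 0.719, 0.695, -0.0]
contact_force: [0.3, -0.0, 0.2]
width: 69.9
finger_force: 0.0
```

Emit:
{"name": "step_arm", "arguments": {
  "moves": "0 0 0 0 0 0;0 0 0 0 0 0;0 0 0 0 0 0;0 0 0 0 0 0;0 0 0 0 0 0;0 0 0 0 0 0;0 0 0 0 0 0",
  "hand": 0.035
}}

```text
clock: 19.02
tcp_pos: [432.2, -314.6, 30.5]
eef_rot: [0.001, 0.72, 0.694, 0.0]
contact_force: [-1.3, 0.9, 6.2]
width: 46.1
finger_force: 72.2
```

Emit:
{"name": "step_arm", "arguments": {
  "moves": "0 0 -0.01 0 0 0;0 0 -0.02 0 0 0;0 0 -0.03 0 0 0;0 0 -0.03 0 0 0;0 0 -0.03 0 0 0;0 0 0 0 0 -0.112;0 0 0 0 0 -0.112;0 0 0 0 0 -0.112;0 0 0 0 0 -0.112;0 0 0 0 0 -0.109;0 0 0 0 0 0"
}}

```text
clock: 19.93
tcp_pos: [431.5, -314.4, 150.1]
eef_rot: [0.001, 0.499, 0.867, -0.0]
contact_force: [-0.7, -0.5, -0.4]
width: 45.7
finger_force: 71.7
```

Emit:
{"name": "step_arm", "arguments": {
  "moves": "0.0259 0.0219 0 0 0 0;0.0259 0.0219 0 0 0 0;0.0259 0.0219 0 0 0 0;0.0259 0.0219 0 0 0 0;0.0259 0.0219 0 0 0 0;0.0259 0.0219 0 0 0 0;0.0259 0.0219 0 0 0 0;0.0259 0.0219 0 0 0 0;0.0259 0.0219 0 0 0 0;0.0259 0.0219 0 0 0 0;0.0259 0.0219 0 0 0 0;0.0259 0.0219 0 0 0 0"
}}

```text
clock: 20.93
tcp_pos: [505.0, 87.8, 149.8]
eef_rot: [0.0, 0.503, 0.864, 0.0]
contact_force: [0.1, -0.5, -0.8]
width: 45.8
finger_force: 71.7
```

Emit:
{"name": "step_arm", "arguments": {
  "moves": "0.0259 0.0219 0 0 0 0;0.0259 0.0219 0 0 0 0;0.0259 0.0219 0 0 0 0;0.0259 0.0219 0 0 0 0;0.0259 0.0219 0 0 0 0;0.0259 0.0219 0 0 0 0;0 0 0.03 0 0 0;0 0 0.03 0 0 0;0 0 0.02 0 0 0;0 0 0.01 0 0 0;0 0 0 0 0 0;0 0 0 0 0 0"
}}

```text
clock: 21.93
tcp_pos: [541.8, 286.5, 59.7]
eef_rot: [0.0, 0.502, 0.865, 0.0]
contact_force: [0.2, -0.3, -0.7]
width: 45.7
finger_force: 71.8
```

```bash
python3 - <<'E'
from h import *
T,im=shot('wrist','w9.png');print(T[:3,3].round(1),np.degrees(np.arctan2(T[1,0],T[0,0])).round(2))
pockets(T,im)
E
```

```text
[541.8 286.5  59.7] 119.76
px [191. 383.] z 8 world [522.4 147.2] size [19.7 27.3] long 113.7 box xy [-44.3 -91.6]
px [191. 383.] z 18 world [521.3 159. ] size [18.6 25.8] long 113.7 box xy [-39.4 -80.8]
px [177. 290.] z 8 world [489.9 208.9] size [18.1 26.2] long 119.2 box xy [-41.9 -21.9]
px [177. 290.] z 18 world [490.6 217.2] size [17.1 24.7] long 119.2 box xy [-37.1 -15.1]
px [386. 274.] z 8 world [593.6 282.8] size [10.7 37.5] long 134.9 box xy [84.9 -9.3]
px [386. 274.] z 18 world [588.4 287. ] size [10.1 35.4] long 134.9 box xy [82.5 -3.1]
px [312. 198.] z 8 world [531.4 302.2] size [51.4  7. ] long 29.7 box xy [40.6 38.4]
px [312. 198.] z 18 world [529.8 305.3] size [48.5  6.6] long 29.7 box xy [40.7 41.9]
px [153. 133.] z 8 world [445.8 285.9] size [39.3 80.4] long 119.8 box xy [-41.9  66.8]
px [153. 133.] z 18 world [449.  289.9] size [37.1 75.9] long 119.8 box xy [-37.1  68.7]
px [312. 113.] z 8 world [509.1 341. ] size [51.3 57.5] long 119.9 box xy [40.5 83.2]
px [312. 113.] z 18 world [508.7 341.9] size [48.4 54.3] long 119.9 box xy [40.6 84.1]
```

View pics/w9.png

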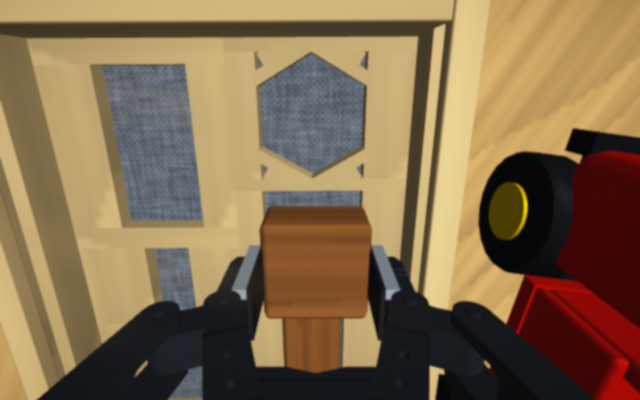

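The square (262–370 wide) is over its pocket, whose far felt edge is at row ~190 (263–362); the nut pocket is at (312,113).

```bash
cat >> h.py <<'E'
def edges(name,rows,cols,T,w=12,cu=316):
    """strongest brightness steps along the middle columns"""
    im=cv2.GaussianBlur(cv2.imread('pics/'+name),(1,3),0).astype(int)
    g=im[:,cu-w:cu+w].mean(1);d=np.abs(np.diff(g,axis=0)).sum(1)
    print([(i,int(d[i])) for i in range(*rows) if d[i]>8 and d[i]==d[max(0,i-3):i+4].max()])
def tl(uv,z,T):
    p=cast('wrist',[uv],z,T)[0];return ((np.r_[p,T[2,3]]-T[:3,3])@T[:3,:3]).round(1)[:2]
E
python3 - <<'E'
from h import *
T=pose();print(T[:3,3]);edges('w9.png',(170,330),None,T)
im=cv2.imread('pics/w9.png').astype(int)
for r in (196,212,240):
    d=np.abs(np.diff(im[r-2:r+3].mean(0),axis=0)).sum(1);print(r,[(i,int(d[i])) for i in range(240,400) if d[i]>20 and d[i]==d[i-3:i+4].max()])
for n,uv,z in (('far edge',(312,190),18),('top end',(316,222),57),('top end',(316,222),54),('bot end',(316,206),32),('near top',(316,317),57),('near top',(316,317),54)):print(n,z,tl(uv,z,T))
E
```

```text
[542.24005198 286.74968098  60.40144856]
[(170, 20), (175, 21), (190, 52), (205, 45), (224, 20), (316, 24)]
196 [(261, 69), (325, 23), (361, 112)]
212 [(263, 78), (364, 97)]
240 [(259, 139), (370, 95)]
far edge 18 [26.5 -1.3]
top end 57 [25.2  0.7]
top end 54 [23.9  0.7]
bot end 32 [22.8  0.8]
near top 57 [-21.8   0.7]
near top 54 [-24.1   0.7]
```

Emit:
{"name": "step_arm", "arguments": {
  "moves": "0.0007 -0.0017 0 0 0 0;0 0 0.006 0 0 0;0 0 0.005 0 0 0;0 0 0.004 0 0 0;0 0 0.003 0 0 0;0 0 0.003 0 0 0;0 0 0 0 0 0;0 0 0 0 0 0"
}}

```text
clock: 22.65
tcp_pos: [539.6, 286.0, 38.5]
eef_rot: [0.0, 0.501, 0.865, -0.0]
contact_force: [-1.7, -1.9, 7.3]
width: 46.1
finger_force: 72.7
```

Emit:
{"name": "step_arm", "arguments": {
  "moves": "0 0 0 0 0 0;0 0 0 0 0 0;0 0 0 0 0 0;0 0 -0.005 0 0 0;0 0 -0.02 0 0 0;0 0 -0.04 0 0 0;0 0 -0.04 0 0 0;0 0 -0.04 0 0 0;0 0 -0.04 0 0 0;0 0 0 0 0 0;0 0 0 0 0 0",
  "hand": 0.056
}}

```text
clock: 23.57
tcp_pos: [540.7, 287.0, 226.0]
eef_rot: [0.001, 0.501, 0.865, 0.002]
contact_force: [0.4, -0.3, -1.6]
width: 55.9
finger_force: 0.0
```

```bash
python3 - <<'E'
from h import *
T,im=near(34,'w10.png',300)
pockets(T,im)
cv2.imwrite('pics/c10.png',cv2.resize(im[0:260,150:450],None,fx=2,fy=2))
E
```

```text
tcp [540.7 287.  226. ] xdir 119.8
world [578.7 218.5] size [ 31.2 100.5] long dir 120.3 tool dx dy [-78.3  -1.1] px [313. 240.]
world [539.2 288.2] size [47.5 49.3] long dir 119.7 tool dx dy [ 1.8 -0.7] px [313. 166.]
px [400. 276.] z 8 world [695.  220.8] size [21.5 77.7] long 138.4 box xy [ 142.1 -113.5]
px [400. 276.] z 18 world [689.3 224.8] size [20.9 75.4] long 138.4 box xy [ 139.2 -107.3]
px [241. 224.] z 8 world [503.2 188.2] size [ 39.4 111.5] long 120.0 box xy [-40.6 -46.5]
px [241. 224.] z 18 world [503.1 193.1] size [ 38.3 108.2] long 120.0 box xy [-38.3 -42.2]
px [233. 115.] z 8 world [446.8 286.1] size [39.7 78.6] long 119.8 box xy [-40.9  66.5]
px [233. 115.] z 18 world [448.3 288.1] size [38.6 76.3] long 119.8 box xy [-38.5  67.5]
px [313.  99.] z 8 world [509.  340.7] size [49.4 54.7] long 119.8 box xy [40.3 83. ]
px [313.  99.] z 18 world [508.8 341.2] size [48.  53.1] long 119.8 box xy [40.3 83.5]
```

View pics/c10.png

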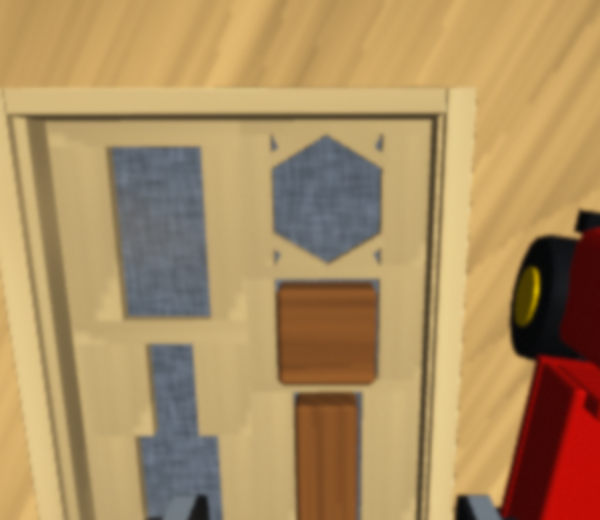

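The square is seated (it fills its pocket with a thin felt rim); the nut pocket is at crop (327,198). Next is the nut.

Emit:
{"name": "step_arm", "arguments": {
  "moves": "-0.0296 -0.0149 0.0035 0 0 0;-0.0296 -0.0149 0.0035 0 0 0;-0.0296 -0.0149 0.0035 0 0 0;-0.0296 -0.0149 0.0035 0 0 0;-0.0296 -0.0149 0.0035 0 0 0;-0.0296 -0.0149 0.0035 0 0 0;-0.0296 -0.0149 0.0035 0 0 0;-0.0296 -0.0149 0.0035 0 0 0;-0.0296 -0.0149 0.0035 0 0 0;-0.0296 -0.0149 0.0035 0 0 0;-0.0296 -0.0149 0.0035 0 0 0",
  "hand": 0.075
}}

```text
clock: 24.53
tcp_pos: [558.3, -79.5, 182.5]
eef_rot: [-0.002, 0.501, 0.865, -0.001]
contact_force: [0.7, 0.7, 0.3]
width: 75.2
finger_force: 0.0
```

Emit:
{"name": "step_arm", "arguments": {
  "moves": "-0.0296 -0.0149 0.0035 0 0 0;-0.0296 -0.0149 0.0035 0 0 0;-0.0296 -0.0149 0.0035 0 0 0;-0.0296 -0.0149 0.0035 0 0 0;-0.0296 -0.0149 0.0035 0 0 0;-0.0296 -0.0149 0.0035 0 0 0;-0.0296 -0.0149 0.0035 0 0 0;-0.0296 -0.0149 0.0035 0 0 0;-0.0296 -0.0149 0.0035 0 0 0;0 0 0.02 0 0 0;0 0 0 0 0 0;0 0 0 0 0 0"
}}

```text
clock: 25.53
tcp_pos: [574.3, -374.6, 130.1]
eef_rot: [-0.003, 0.501, 0.865, 0.0]
contact_force: [1.0, 1.0, 0.6]
width: 74.8
finger_force: 0.0
```

```bash
python3 - <<'E'
from h import *
T,im=near(26,'w11.png')
for c in blobs(im,300):
    a=cv2.approxPolyDP(c.astype(np.int32),0.03*len(c),True)[:,0];print([ (tuple(map(int,u)),tl(u,26,T).tolist()) for u in a])
cv2.imwrite('pics/c11.png',cv2.resize(im[100:300,200:440],(720,600)))
E
```

```text
tcp [ 574.3 -374.6  130.1] xdir 119.8
world [ 576.1 -374.6] size [48.6 59.1] long dir 140.3 tool dx dy [-0.9  1.5] px [318. 199.]
[((305, 162), [27.5, -7.0]), ((284, 188), [8.6, -22.1]), ((283, 205), [-4.2, -23.2]), ((296, 231), [-24.6, -14.2]), ((331, 236), [-28.7, 11.7]), ((355, 210), [-8.0, 28.8]), ((340, 167), [23.9, 17.2])]
```

View pics/c11.png

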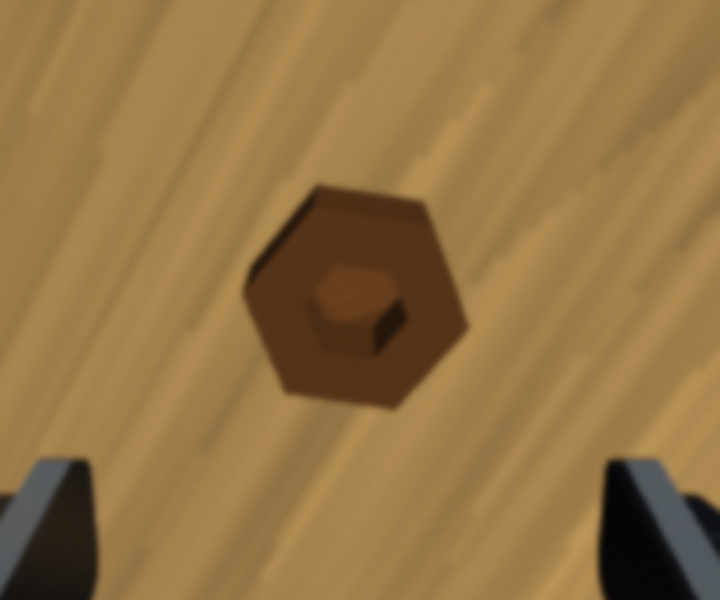

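The crop shows the nut upright, top-face corners at crop (243,292), (287,392), (395,409), (468,325).

```bash
python3 - <<'E'
from h import *
T=pose()
p=np.array([tl((200+u/3,100+v/3),26,T) for u,v in ((243,292),(287,392),(395,409),(468,325))]);c=(p[0]+p[3])/2
print(p,c);print([np.degrees(np.arctan2(*(q-c)[::-1])).round(1) for q in p],[np.linalg.norm(q-c).round(1) for q in p])
print(np.round(T,2))
E
```

```text
[[  0.9 -24.5]
 [-25.3 -14.4]
 [-29.9  12.4]
 [ -7.6  29.8]] [-3.35  2.65]
[np.float64(-81.1), np.float64(-142.2), np.float64(159.8), np.float64(98.9)] [np.float64(27.5), np.float64(27.8), np.float64(28.3), np.float64(27.5)]
[[-5.0000e-01  8.7000e-01 -0.0000e+00  5.7548e+02]
 [ 8.7000e-01  5.0000e-01  0.0000e+00 -3.7410e+02]
 [ 0.0000e+00 -0.0000e+00 -1.0000e+00  1.3164e+02]
 [ 0.0000e+00  0.0000e+00  0.0000e+00  1.0000e+00]]
```

Emit:
{"name": "step_arm", "arguments": {
  "moves": "-0.0034 0.0027 0 0 0 0;0 0 0 0 0 -0.123;0 0 0.01 0 0 -0.123;0 0 0.02 0 0 -0.123;0 0 0.03 0 0 0;0 0 0.025 0 0 0;0 0 0.012 0 0 0;0 0 0.005 0 0 0;0 0 0 0 0 0;0 0 0 0 0 0"
}}

```text
clock: 26.42
tcp_pos: [581.1, -377.2, 32.4]
eef_rot: [0.001, 0.334, 0.943, -0.0]
contact_force: [0.4, 0.5, 1.3]
width: 74.7
finger_force: 0.0
```

Emit:
{"name": "step_arm", "arguments": {
  "moves": "0 0 0 0 0 0;0 0 0 0 0 0;0 0 0 0 0 0;0 0 0 0 0 0;0 0 0 0 0 0;0 0 0 0 0 0;0 0 0 0 0 0",
  "hand": 0.035
}}

```text
clock: 27.0
tcp_pos: [581.0, -377.8, 33.0]
eef_rot: [0.002, 0.334, 0.943, -0.0]
contact_force: [0.1, 0.7, 6.8]
width: 45.6
finger_force: 72.1
```

Emit:
{"name": "step_arm", "arguments": {
  "moves": "0 0 -0.01 0 0 0;0 0 -0.02 0 0 0;0 0 -0.03 0 0 0;0 0 -0.03 0 0 0;0 0 -0.03 0 0 0;0 0 0 0 0 0.123;0 0 0 0 0 0.123;0 0 0 0 0 0.123;0 0 0 0 0 0;0 0 0 0 0 0"
}}

```text
clock: 27.83
tcp_pos: [580.0, -377.1, 151.8]
eef_rot: [0.0, 0.499, 0.866, -0.0]
contact_force: [0.3, -0.9, -0.6]
width: 45.7
finger_force: 71.6
```

Emit:
{"name": "step_arm", "arguments": {
  "moves": "0.02985 0.01356 0 0 0 0;0.02985 0.01356 0 0 0 0;0.02985 0.01356 0 0 0 0;0.02985 0.01356 0 0 0 0;0.02985 0.01356 0 0 0 0;0.02985 0.01356 0 0 0 0;0.02985 0.01356 0 0 0 0;0.02985 0.01356 0 0 0 0;0.02985 0.01356 0 0 0 0;0.02985 0.01356 0 0 0 0;0.02985 0.01356 0 0 0 0;0.02985 0.01356 0 0 0 0"
}}

```text
clock: 28.83
tcp_pos: [542.4, 15.9, 151.3]
eef_rot: [0.0, 0.499, 0.867, 0.0]
contact_force: [1.4, 0.7, -0.2]
width: 45.9
finger_force: 71.6
```

Emit:
{"name": "step_arm", "arguments": {
  "moves": "0.02985 0.01356 0 0 0 0;0.02985 0.01356 0 0 0 0;0.02985 0.01356 0 0 0 0;0.02985 0.01356 0 0 0 0;0.02985 0.01356 0 0 0 0;0.02985 0.01356 0 0 0 0;0.02985 0.01356 0 0 0 0;0.02985 0.01356 0 0 0 0;0.02985 0.01356 0 0 0 0;0.02985 0.01356 0 0 0 0;0 0 0 0 0 0;0 0 0 0 0 0"
}}

```text
clock: 29.83
tcp_pos: [510.6, 343.6, 151.0]
eef_rot: [-0.001, 0.498, 0.867, 0.0]
contact_force: [0.3, -0.3, -0.9]
width: 45.7
finger_force: 71.6
```

```bash
python3 - <<'E'
from h import *
T,im=shot('wrist','w12.png');print(T[:3,3].round(1),np.degrees(np.arctan2(T[1,0],T[0,0])).round(2))
print('to pocket',((np.r_[508.9,341.0,T[2,3]]-T[:3,3])@T[:3,:3]).round(1))
E
```

```text
[510.6 343.6 151. ] 120.33
to pocket [-1.4 -2.7 -0. ]
```

Emit:
{"name": "step_arm", "arguments": {
  "moves": "-0.0014 -0.0022 0.03 0 0 0;0 0 0.03 0 0 0;0 0 0.02 0 0 0;0 0 0.008 0 0 0;0 0 0 0 0 0;0 0 0 0 0 0"
}}

```text
clock: 30.38
tcp_pos: [511.2, 337.8, 63.5]
eef_rot: [0.0, 0.501, 0.865, -0.0]
contact_force: [0.7, 1.4, 1.0]
width: 46.1
finger_force: 71.7
```

```bash
python3 - <<'E'
from h import *
T,im=shot('wrist','w13.png');print(T[:3,3].round(1),np.degrees(np.arctan2(T[1,0],T[0,0])).round(2))
print('to pocket',((np.r_[508.9,341.0,T[2,3]]-T[:3,3])@T[:3,:3]).round(1))
edges('w13.png',(150,340),None,T)
cv2.imwrite('pics/c13.png',cv2.resize(im[140:340,200:440],(720,600)))
E
```

```text
[511.2 337.8  63.5] 119.83
to pocket [ 3.9 -0.4 -0. ]
[(163, 48), (187, 59), (259, 13), (287, 8)]
```

View pics/c13.png

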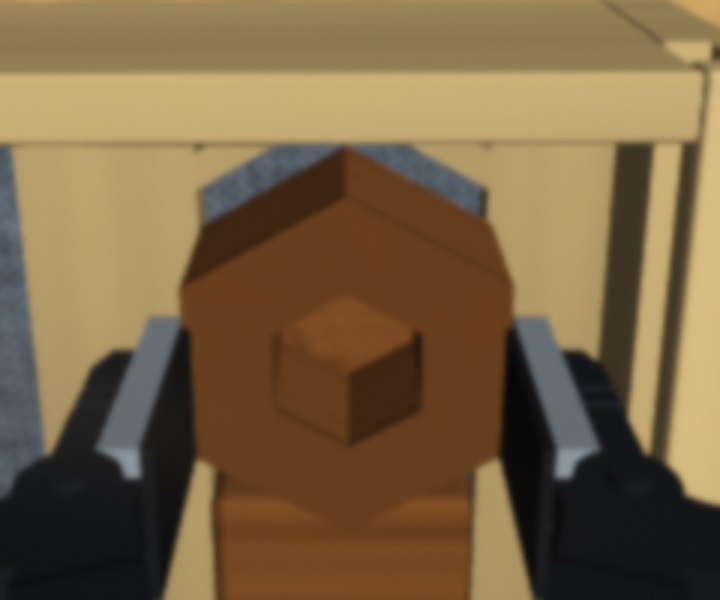

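The crop shows the nut upright in the jaws, its far top corner at crop (347,198) and near corner at (350,522); the pocket's side corners are at crop (203,187) and (484,187).

```bash
python3 - <<'E'
from h import *
T=pose();print(T[:3,3])
f=lambda u,v:(200+u/3,140+v/3)
for z in(18,):print('pocket side corners',tl(f(203,187),z,T),tl(f(484,187),z,T))
for d in (4,6,8): print(d,'nut far,near,left,right top',[tl(f(*q),T[2,3]-d,T).tolist() for q in ((347,198),(350,522),(184,288),(512,288))])
E
```

```text
[511.52630964 338.38090862  64.24497567]
pocket side corners [ 18.3 -25.2] [18.2 25.2]
4 nut far,near,left,right top [[32.0, 0.6], [-20.6, 1.0], [18.6, -22.3], [18.5, 23.7]]
6 nut far,near,left,right top [[31.2, 0.6], [-22.2, 1.0], [17.6, -22.6], [17.5, 24.0]]
8 nut far,near,left,right top [[30.5, 0.6], [-23.7, 1.0], [16.7, -23.0], [16.6, 24.4]]
```

Emit:
{"name": "step_arm", "arguments": {
  "moves": "0 -0.0006 0 0 0 0;0 0 0.006 0 0 0;0 0 0.006 0 0 0;0 0 0.004 0 0 0;0 0 0.003 0 0 0;0 0 0.003 0 0 0;0 0 0.0015 0 0 0;0 0 0 0 0 0;0 0 0 0 0 0"
}}

```text
clock: 31.18
tcp_pos: [509.9, 338.1, 41.0]
eef_rot: [0.0, 0.501, 0.865, 0.0]
contact_force: [-4.1, -2.8, 15.4]
width: 45.6
finger_force: 73.3
```

Emit:
{"name": "step_arm", "arguments": {
  "moves": "0 0 0 0 0 0;0 0 0 0 0 0;0 0 0 0 0 0;0 0 -0.005 0 0 0;0 0 -0.02 0 0 0;0 0 -0.04 0 0 0;0 0 -0.04 0 0 0;0 0 -0.04 0 0 0;0 0 -0.04 0 0 0;-0.03 0 0 0 0 0;0 0 0 0 0 0;0 0 0 0 0 0",
  "hand": 0.055
}}

```text
clock: 32.18
tcp_pos: [526.2, 310.4, 225.3]
eef_rot: [0.001, 0.502, 0.865, 0.0]
contact_force: [-0.1, -0.1, -0.5]
width: 55.0
finger_force: 0.0
```

```bash
python3 - <<'E'
from h import *
T,im=near(34,'w14.png',300)
cv2.imwrite('pics/c14.png',cv2.resize(im[40:290,190:440],(600,600)))
for n in ['scene','side']:
    im=shot(n,n+'3.png')[1]
E
```

```text
tcp [526.2 310.4 225.3] xdir 119.7
world [578.3 218.8] size [ 31.  101.6] long dir 119.6 tool dx dy [-105.5   -0. ] px [315. 263.]
world [538.8 288.9] size [47.5 50.7] long dir 119.6 tool dx dy [-24.9   0.4] px [315. 193.]
world [508.  342.4] size [47.9 53.3] long dir 118.2 tool dx dy [36.8  0.1] px [315. 129.]
```

View pics/c14.png

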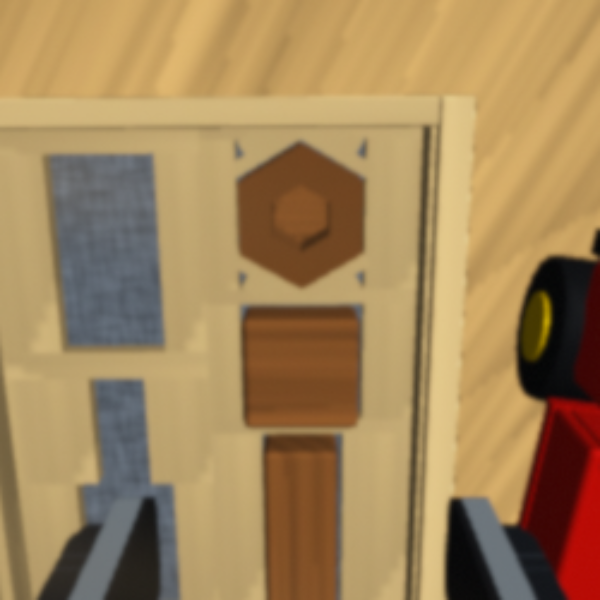

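All three pieces look seated. Before fetching the lid I'll check the heights from the apparent widths.

```bash
python3 - <<'E'
from h import *
im=cv2.GaussianBlur(cv2.imread('pics/w14.png'),(1,5),0).astype(int)
T=pose();H=T[2,3]+126
for n,r,w in (('nut',129,48),('nut',131,48),('nut',127,48),('sq',190,48),('sq',200,48),('plank',235,32)):
    R_=im[r,:,2]-im[r,:,0]*0; h=im[r,:,2].astype(float)
    m=np.abs(np.diff(h));l=[i for i in range(275,360) if m[i]>14 and m[i]==m[i-3:i+4].max()]
    b=brown(cv2.imread('pics/w14.png'))[r,270:370];x=np.where(b)[0]+270
    print(n,r,l,x.min(),x.max(),[tl((x.min()-.5,r),z,T)[1] for z in (34,44)],[tl((x.max()+.5,r),z,T)[1] for z in (34,44)])
E
```

```text
nut 129 [288, 325, 341] 289 340 [np.float64(-24.6), np.float64(-23.8)] [np.float64(23.2), np.float64(22.5)]
nut 131 [288, 325, 341] 289 340 [np.float64(-24.7), np.float64(-23.9)] [np.float64(23.3), np.float64(22.6)]
nut 127 [288, 325, 341] 289 340 [np.float64(-24.6), np.float64(-23.8)] [np.float64(23.2), np.float64(22.5)]
sq 190 [290, 340] 291 339 [np.float64(-24.2), np.float64(-23.4)] [np.float64(23.6), np.float64(22.8)]
sq 200 [290, 340] 292 339 [np.float64(-23.5), np.float64(-22.7)] [np.float64(23.8), np.float64(23.1)]
plank 235 [298, 332] 300 330 [np.float64(-16.2), np.float64(-15.7)] [np.float64(15.4), np.float64(14.9)]
```

Emit:
{"name": "step_arm", "arguments": {
  "moves": "-0.034 -0.0036 0 0 0 0;-0.034 -0.0036 0 0 0 0;-0.034 -0.0036 0 0 0 0;-0.034 -0.0036 0 0 0 0;-0.034 -0.0036 0 0 0 0;-0.034 -0.0036 0 0 0 0;-0.034 -0.0036 0 0 0 0;-0.034 -0.0036 0 0 0 0;-0.034 -0.0036 0 0 0 0;-0.034 -0.0036 0 0 0 0;0 0 0 0 0 0.112;0 0 0 0 0 0.112"
}}

```text
clock: 33.33
tcp_pos: [663.3, -3.2, 223.0]
eef_rot: [-0.001, 0.598, 0.801, -0.001]
contact_force: [-0.5, 1.2, 0.5]
width: 54.8
finger_force: 0.0
```

Emit:
{"name": "step_arm", "arguments": {
  "moves": "0 0 0 0 0 0.112;0 0 0 0 0 0.112;0 0 0 0 0 0.112;0 0 0 0 0 0.112;0 0 0 0 0 0.112;0 0 0 0 0 0.112;0 0 0 0 0 0.112;0 0 0 0 0 0.112;0 0 0 0 0 0.112;0 0 0 0 0 0.112;0 0 0 0 0 0.112;0 0 0 0 0 0.112"
}}

```text
clock: 34.33
tcp_pos: [662.7, 0.9, 223.5]
eef_rot: [-0.001, 0.966, 0.257, -0.001]
contact_force: [-0.1, -0.4, 0.3]
width: 54.9
finger_force: 0.0
```

Emit:
{"name": "step_arm", "arguments": {
  "moves": "0 0 0.04 0 0 0;0 0 0.03 0 0 0;0 0 0 0 0 0;0 0 0 0 0 0"
}}

```text
clock: 34.67
tcp_pos: [661.8, 0.5, 152.7]
eef_rot: [-0.001, 0.966, 0.26, -0.002]
contact_force: [0.7, 0.3, 0.6]
width: 54.6
finger_force: 0.0
```

```bash
python3 - <<'E'
from h import *
T,im=near(38,'w15.png',300)
E
```

```text
tcp [6.618e+02 5.000e-01 1.527e+02] xdir 30.1
world [663.3  -2.4] size [72.4 21.1] long dir 30.3 tool dx dy [-0.1  3.3] px [320. 192.]
world [595.6 194.1] size [32.1 57.6] long dir 120.1 tool dx dy [  39.7 -200.7] px [ 37. 141.]
```

Emit:
{"name": "step_arm", "arguments": {
  "moves": "-0.0003 0.0033 0.03 0 0 0;0 0 0.03 0 0 0;0 0 0.03 0 0 0;0 0 0.02 0 0 0;0 0 0.012 0 0 0;0 0 0 0 0 0;0 0 0 0 0 0",
  "hand": 0.06
}}

```text
clock: 35.3
tcp_pos: [665.5, -3.6, 33.9]
eef_rot: [0.0, 0.966, 0.259, 0.001]
contact_force: [-0.3, -0.2, 0.1]
width: 59.8
finger_force: 0.0
```

Emit:
{"name": "step_arm", "arguments": {
  "moves": "0 0 0 0 0 0;0 0 0 0 0 0;0 0 0 0 0 0;0 0 0 0 0 0;0 0 0 0 0 0;0 0 0 0 0 0;0 0 0 0 0 0;0 0 0 0 0 0",
  "hand": 0.01,
  "newtons": 90
}}

```text
clock: 35.97
tcp_pos: [665.3, -3.5, 34.4]
eef_rot: [0.0, 0.966, 0.259, 0.001]
contact_force: [-1.3, 0.5, 7.0]
width: 19.9
finger_force: 89.2
```

Emit:
{"name": "step_arm", "arguments": {
  "moves": "0 0 -0.006 0 0 0;0 0 -0.012 0 0 0;0 0 -0.015 0 0 0;0 0 -0.012 0 0 0;0 0 0 0 0 0;0 0 0 0 0 0"
}}

```text
clock: 36.47
tcp_pos: [665.0, -3.7, 78.7]
eef_rot: [0.0, 0.966, 0.259, 0.001]
contact_force: [0.7, -0.4, -2.3]
width: 20.1
finger_force: 88.3
```

```bash
python3 - <<'E'
from h import *
T,im=shot('wrist','w16.png');print(T.round(3),robot.get_obs()['width'])
cv2.imwrite('pics/c16.png',cv2.resize(im[:300],(800,375)))
E
```

```text
[[ 8.66000e-01  5.00000e-01  2.00000e-03  6.64995e+02]
 [ 5.00000e-01 -8.66000e-01  0.00000e+00 -3.65200e+00]
 [ 2.00000e-03  1.00000e-03 -1.00000e+00  7.86720e+01]
 [ 0.00000e+00  0.00000e+00  0.00000e+00  1.00000e+00]] 19.9111705057828
```

View pics/c16.png

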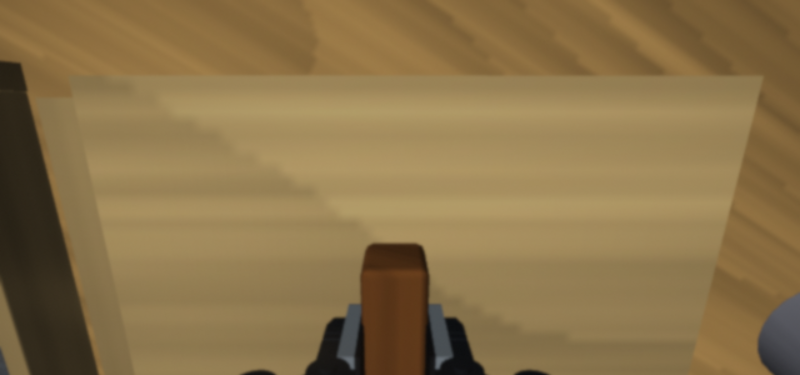

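The crop shows the lid held level, its +x edge along crop row 76, bar end at crop row 270. That is more pictures viewed than the 14 allowed, so I'll check by numbers only from here on.

```bash
python3 - <<'E'
from h import *
T=pose();im=cv2.imread('pics/w16.png').astype(int)
for u in (100,200,300,400,550):
    d=np.abs(np.diff(im[40:90,u-6:u+6].mean(1),axis=0)).sum(1);r=40+d.argmax()+.5;print(u,r,d.max(),[tl((u,r),z,T) for z in (50.5,52.5,54.5)])
print('bar end',[tl((316,216),z,T) for z in (80,82.5)])
E
```

```text
100 59.5 9.000000000000028 [array([ 89.4, -90.6]), array([ 89.3, -89.4]), array([ 89.2, -88.2])]
200 59.5 22.083333333333314 [array([ 89.4, -48.6]), array([ 89.3, -48. ]), array([ 89.2, -47.4])]
300 59.5 10.416666666666671 [array([89.4, -6.6]), array([89.2, -6.5]), array([89.1, -6.5])]
400 60.5 20.916666666666686 [array([88.9, 35.4]), array([88.8, 34.9]), array([88.7, 34.5])]
550 60.5 8.083333333333343 [array([88.9, 98.4]), array([88.8, 97.1]), array([88.7, 95.9])]
bar end [array([30.6,  0. ]), array([31.6,  0. ])]
```

Emit:
{"name": "step_arm", "arguments": {
  "moves": "0 0 0.003 0 0 0;0 -0.012 0 0 0 0;0 -0.012 0 0 0 0;0 -0.01 0 0 0 0;0 -0.006 0 0 0 0;0 -0.005 0 0 0 0;0 -0.005 0 0 0 0;0 -0.005 0 0 0 0;0 -0.005 0 0 0 0;0 0 0 0 0 0"
}}

```text
clock: 37.35
tcp_pos: [633.9, 49.6, 74.5]
eef_rot: [-0.0, 0.966, 0.259, -0.0]
contact_force: [0.2, 0.8, -3.0]
width: 20.3
finger_force: 88.4
```

Emit:
{"name": "step_arm", "arguments": {
  "moves": "0.0005 -0.008 -0.001 0 0 0;0 -0.01 0 0 0 0;0 -0.01 0 0 0 0;0 -0.01 0 0 0 0;0 -0.01 0 0 0 0;0 -0.01 0 0 0 0;0 0 0 0 0 0"
}}

```text
clock: 37.93
tcp_pos: [604.3, 102.2, 75.4]
eef_rot: [-0.001, 0.965, 0.261, -0.0]
contact_force: [0.8, 0.1, -2.1]
width: 20.1
finger_force: 88.4
```

Emit:
{"name": "step_arm", "arguments": {
  "moves": "0 -0.012 0 0 0 0;0 -0.012 0 0 0 0;0 -0.012 0 0 0 0;0 -0.012 0 0 0 0;0 -0.012 0 0 0 0;0 -0.012 0 0 0 0;0 -0.012 0 0 0 0;0 -0.012 0 0 0 0;0 -0.012 0 0 0 0;0 -0.012 0 0 0 0;0 -0.012 0 0 0 0;0 0 0 0 0 0"
}}

```text
clock: 38.93
tcp_pos: [537.9, 216.6, 75.4]
eef_rot: [-0.001, 0.965, 0.261, -0.0]
contact_force: [-1.3, 1.2, -2.2]
width: 20.0
finger_force: 88.5
```

Emit:
{"name": "step_arm", "arguments": {
  "moves": "0 -0.01 0 0 0 0;0 -0.01 0 0 0 0;0 -0.006 0 0 0 0;0 -0.003 0 0 0 0;0 -0.002 0 0 0 0;0 -0.002 0 0 0 0;0 0 0 0 0 0"
}}

```text
clock: 39.52
tcp_pos: [523.3, 241.8, 75.5]
eef_rot: [0.0, 0.966, 0.259, 0.0]
contact_force: [-0.2, 0.4, -2.6]
width: 20.2
finger_force: 88.5
```

Emit:
{"name": "step_arm", "arguments": {
  "moves": "0 -0.002 0 0 0 0;0 -0.002 0 0 0 0;0 -0.001 0 0 0 0;0 -0.001 0 0 0 0;0 0 0 0 0 0;0 0 0 0 0 0"
}}

```text
clock: 40.02
tcp_pos: [520.5, 246.6, 75.5]
eef_rot: [0.0, 0.966, 0.259, 0.0]
contact_force: [1.2, -0.9, -2.6]
width: 20.0
finger_force: 88.5
```

Emit:
{"name": "step_arm", "arguments": {
  "moves": "0 -0.001 0 0 0 0;0 -0.001 0 0 0 0;0 -0.001 0 0 0 0;0 0 0 0 0 0;0 0 0 0 0 0"
}}

```text
clock: 40.43
tcp_pos: [520.4, 246.8, 75.8]
eef_rot: [0.002, 0.966, 0.258, 0.001]
contact_force: [3.3, -7.4, -1.6]
width: 20.1
finger_force: 88.8
```

The wall pushes back with ~8 N along the box axis: the lid is shut. Lower, release, retreat.

Emit:
{"name": "step_arm", "arguments": {
  "moves": "0 0 0.001 0 0 0;0 0 0.0005 0 0 0;0 0 0 0 0 0;0 0 0 0 0 0"
}}

```text
clock: 40.77
tcp_pos: [520.4, 246.7, 74.5]
eef_rot: [0.002, 0.966, 0.258, 0.001]
contact_force: [4.2, -6.7, 0.6]
width: 20.4
finger_force: 89.1
```

Emit:
{"name": "step_arm", "arguments": {
  "moves": "0 0 0 0 0 0;0 0 0 0 0 0;0 0 0 0 0 0;0 0 0 0 0 0;0 0 -0.005 0 0 0;0 0 -0.02 0 0 0;0 0 -0.04 0 0 0;0 0 -0.04 0 0 0;0 0 -0.04 0 0 0;0 0 -0.03 0 0 0;0 0 0 0 0 0;0 0 0 0 0 0",
  "hand": 0.05
}}

```text
clock: 41.77
tcp_pos: [519.4, 250.1, 251.4]
eef_rot: [-0.001, 0.966, 0.259, 0.002]
contact_force: [0.2, 0.4, -0.3]
width: 49.8
finger_force: 0.0
```

```bash
python3 - <<'E'
from h import *
T,im=near(78,'w17.png',300)
print('felt blobs',[c.mean(0).round().tolist() for c in felt(im)])
b=robot.get_image('side');print([ (np.round(c.mean(0)).tolist(),cast('side',c.mean(0),66).round(1).tolist()) for c in blobs(b,100)])
K=np.array([[.8665,.4992],[-.4992,.8665]])
for c in blobs(im):
    r=cv2.minAreaRect(cast('wrist',c,78,T).astype(np.float32));print('bar in box xy',K@(np.array(r[0])-[515.7,249.0]))
# far end gap: brightness steps along the box axis at several rows left of the bar
for v in (120,150,210):
    d=np.abs(np.diff(im[v-6:v+6].astype(int).mean(0),axis=0)).sum(1)
    print(v,[(i,int(d[i]),(K@(cast('wrist',[[i+.5,v]],51,T)[0]-[515.7,249.0])).round(1).tolist()) for i in range(100,480) if d[i]>14 and d[i]==d[i-3:i+4].max()])
E
```

```text
tcp [519.4 250.1 251.4] xdir 30.0
world [519.4 246.2] size [70.9 20.7] long dir 29.7 tool dx dy [-2.   3.3] px [319. 176.]
felt blobs [[391.0, 274.0]]
[([308.0, 274.0], [[516.1, 247.9]]), ([633.0, 285.0], [[-244.1, -63.8]]), ([483.0, 88.0], [[250.5, -772.6]]), ([620.0, 67.0], [[-233.3, -1154.7]]), ([400.0, 15.0], [[711.9, -1204.6]])]
bar in box xy [ 1.79466987 -4.21452129]
120 [(175, 17, [49.9, 131.4]), (185, 72, [49.9, 122.0]), (190, 70, [49.9, 117.3]), (204, 14, [49.9, 104.1]), (448, 28, [50.0, -126.2])]
150 [(178, 22, [21.2, 132.2]), (188, 90, [21.2, 122.5]), (193, 84, [21.3, 117.6]), (207, 14, [21.3, 104.0]), (307, 64, [21.3, 7.1]), (331, 91, [21.3, -16.2])]
210 [(195, 95, [-41.0, 122.4]), (200, 78, [-41.0, 117.3]), (307, 69, [-40.9, 7.5]), (330, 75, [-40.9, -16.1])]
```

```bash
python3 -c "
from station import robot
print(robot.finish_job(), robot.get_obs()['clock'])"
```

```text
the job is handed in; nothing more can be done
the job is handed in; nothing more can be done
```

The job is handed in at about 42 s: the plank, square and nut (the only pieces present) are seated, the lid is shut to within about 2 mm by the last camera check, and the truck and cup were left alone; no verdict came back, and I viewed 16 pictures, 2 over the limit of 14.

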